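# Set up the rail fixture with the hung gauges

## Robot

A 6-joint arm with a two-finger parallel gripper is mounted at the origin on the work surface. World frame = base frame: x ahead of the robot, y to its left, z up, the work surface at z = 0. Lengths are in m, angles in rad, forces in N, time in s.
With the tool pointing down it reaches from about 0.425 to 0.95 m from the base axis. Payload 3.5 kg.
Tool frame: the origin (TCP) lies midway between the tips of the shut fingers; the grasp point (between the pads) lies 19 mm behind it; z points along the fingers, y is the direction in which the jaws open and shut (so a half turn about z gives the same grasp; the last joint's range is limited). The gripper opens to 85 mm and grips with 20 to 120 N. Pads are 22 mm wide; open, the fingers measure 114 mm over their backs; the gripper's body (76 mm by 85 mm) begins 54 mm behind the grasp point. The pads swing forward as they close: fully open they stand 13 mm farther back than shut.
Start: joints at [-1.408, 0.286, 1.577, -0, 1.279, -0.15], TCP at [0.208, -0.642, 0.231] pointing down, gripper open.
Joint ranges: [-2.77, 2.77], [-0.9, 2.22], [0.21, 2.48], [-1.53, 4.67], [0.24, 2.81], [-2.84, 2.84]. Speed limits (rad/s): [2.79, 2.79, 3.14, 3.14, 3.14, 3.14].

## Interface

Orientations are given as a unit quaternion [x, y, z, w].
In Python, from plant import ctrl gives the robot as it stands.
- The arm moves only by the tool apply_moves, never from a script. Its argument "moves" is a list that holds one entry, the list of rows, each a list of 7 numbers: the shift along the tool's x, y, z in m, then the turn, a rotation vector about the tool's x, y, z in degrees, then the gripper's target within -1 to 1 (shut at 1, half-way at 0, fully open at -1). In form: [[[tx, ty, tz, ax, ay, az, hand], ...]]. A call has 1 to 12 rows; each row shifts and turns the pose as measured when the row begins, along the tool's axes as they then stand; what a row does not reach is not made up. A row lasts 1/10 s, in which the tool goes at most 50 mm and 8.59 degrees, less where a joint would pass 70% of its speed; a pose out of reach is approached as far as the arm can. A call with a gripper value outside its range is refused whole. The fingers move at their own pace and stop on an object; "force" is the grip in N (left out, the last holds). Time passes only in rows, so rows that do not move let the fingers close. It gives the time, the measured TCP pose, the force and the opening at its end, in the units of the state.
- ctrl.get_state(): the state, without advancing time (a new reading comes with each control period).
- ctrl.read_camera(name): name is "scene" or "top"; returns the picture (480x640x3 uint8, red, green, blue); there is no depth.
- ctrl.get_calibration(name): a dict with "camera_matrix" (3x3 intrinsics, pixels), "cam_to_world" (4x4, takes a point from camera to world coordinates). Camera axes: x right, y up, looking along -z (the intrinsics and any distortion apply to the point x, -y, -z); pixel columns grow to the right and rows downward; lengths in m; the calibration is good to about 2 mm. A picture is of the moment at which its call begins. get_calibration takes no time and is no camera call.
- ctrl.sign_off(): hands the job in, once; it reports no verdict.
The state is a dict: "time": time; "qpos": joint angles; "dq": joint speeds; "joint_efforts": joint torques, N m; "eef_pos": TCP position; "tcp_rot": TCP orientation; "contact_force": force on the tool from outside, world axes, zero at the start; "wrist_torque": the same for the moment, N m; "opening": opening from 0.0 (shut) to 1.0 (fully open).
Only numpy, scipy, OpenCV 4.12 (cv2) and the standard library are available. Lean on these libraries where they do the work, as an engineer would, in place of code of your own. Each camera call takes 0.05 s, during which the arm holds its last target. There are 200 camera calls.

## Task

Get the injector-rail setting fixture ready: work its gate lever along the zigzag gate from LOCKED, where it stands, to the far end, LOAD, lay the loose rail in the fixture's cradle, and take every gauge off the hook board (slide it up along its keyhole until the stud's head is in the wide end, then off) and push its blade down into a gap of the fixture until its shoulders rest on the block, one gauge to a gap. Only when the rail and all the gauges are in place, bring the lever all the way back to LOCKED. Do not drop or lay down a gauge, and leave the other things on the bench where they are.

Things in the scene. Friction and masses are not known exactly. Their poses are not given: they have to be found in the camera images.
- gauge1_mid (a point): setting gauge, if present: upright steel plate 160 tall, 60 wide, 6 thick, 0.22 kg; point at mid-height on its centre line; z up, y along its width, x through its thickness. All gauges are alike, and the same both ways round. Topmost is a black grip 45 tall, 30 wide, 10 thick (35 to 80 mm above this point), to be pinched across its thickness
- gauge2_mid (a point): as gauge1. Lowest is the blade, a tongue 45 mm long, 30 wide (its last 8 mm 22 wide; notches in both edges). The shoulders above it are 35 mm below this point; between shoulders and grip is the plate, 60 wide, 70 tall, with the keyhole
- gauge3_mid (a point): as gauge1. Keyhole: a narrow slot 13 mm wide from 3 to 23 mm above this point; below it the wide end, 28 mm square, from 25 mm below to 3 mm above this point
- stud1 (a point): stud of the fixed grey hook board: point on its shank, at mid-thickness of a hung plate. +x away from the board's face, y along it, z up. Board: upright panel 270 wide, its face 4.5 mm behind the point, its top edge 11 mm above it. Shank 8 mm diameter, 9 mm free before the face; head 20 mm diameter, 5 thick, in front (+x). Which studs carry a gauge varies
- stud2 (a point): as stud1. A hung gauge rests with the top of its narrow slot on the shank: its mid point is then 19 mm below the stud's point, and its grip stands clear above the board's top edge
- stud3 (a point): as stud1. A gauge raised by 30 mm from hanging has its wide end centred on the stud's head (4 mm play all round) and then comes off by 25 mm or more towards +x
- gap1 (a point): gap in the fixture's gauge block, fixed: point at the centre of its mouth, level with the seats for the gauges' shoulders, 66 mm above the bench. Gap 10 mm wide (x, sloped lips above), 35 long (y), deeper than the blade. y runs along the row of three gaps, 80 mm apart, towards the gate lever; z up; -x towards the cradle
- gap2 (a point): as gap1. A gauge fully home has its mid point 35 mm above the gap's point. Any gauge fits any gap, its width along y
- gap3 (a point): as gap1. Unless the lever is at LOAD a latch finger closes each gap 17 mm below its point; at LOCKED the fingers hold seated gauges by their notches
- cradle (a point): the fixture's cradle in front of the gauge block: point at the centre of its floor, 5 mm above the bench; y along it, z up, +x to the gauge block (near face 88 mm away). Two pairs of lips 18 high, 22 long, 65 mm either side along y, 38 apart; end stops 180 apart; open in the middle. The rail lies in it along y, any side up, either way round
- rail_mid (a point): the loose rail: square aluminium tube 160 mm long (y), 26 x 26 mm across (x, z), 0.25 kg, with a short brass stub (16 diameter, 3 long) at each end; all four sides are alike, so it may lie on any of them; point at its centre. It may get knocked aside, even out of the cradle and onto another side
- lever_knob (a point): centre of the gate lever's upright black knob, 30 diameter, 41 tall, 107 mm above the bench, 32 above the gate plate; axes as the gaps'. It slides level and stays where left (2 N friction). LOCKED to LOAD: 20 mm to -y, 25 to +x, 20 to -y; short cuts are blocked (2.5 mm play)
- latch (a joint): travel of the gate lever along -y of the fixture, m: 0 at LOCKED, 0.020 at the cross leg, 0.040 at LOAD
- lever (a joint): travel of the gate lever across, along +x of the fixture, m: 0 at LOCKED, 0.025 at LOAD
- filter: bystander: steel filter canister 68 mm diameter, 98 mm tall, standing; origin under it
- driver: bystander: screwdriver with a green handle, 170 mm long, lying; origin under it
- partsbox: bystander: closed cardboard box 70 x 100 x 40 mm; origin under it
- injector1: bystander: blue injector 88 mm long, lying; origin under it
- injector2: bystander: another such injector
- plug: bystander: black plug housing 69 x 36 x 28 mm; origin under it

How it is judged:
On the way, in this order (a step that is already met when the one before it is completed fails the run):
1. the lever is at LOAD (value of joint latch above 0.035 m and value of joint lever above 0.02 m), for 0.2 s.
2. with the lever still at LOAD, the rail lies in the cradle and every gauge is fully home in a gap (value of joint latch above 0.03 m and x of rail_mid in the frame of cradle between -0.01 and 0.01 m and y of rail_mid in the frame of cradle between -0.014 and 0.014 m and z of rail_mid in the frame of cradle between 0.009 and 0.017 m and angle between the y axis of rail_mid and the y axis of cradle, either way round below 0.15 rad and ((x of gauge1_mid in the frame of gap1 between -0.012 and 0.012 m and y of gauge1_mid in the frame of gap1 between -0.008 and 0.008 m and z of gauge1_mid in the frame of gap1 between 0.031 and 0.039 m) or (x of gauge1_mid in the frame of gap2 between -0.012 and 0.012 m and y of gauge1_mid in the frame of gap2 between -0.008 and 0.008 m and z of gauge1_mid in the frame of gap2 between 0.031 and 0.039 m) or (x of gauge1_mid in the frame of gap3 between -0.012 and 0.012 m and y of gauge1_mid in the frame of gap3 between -0.008 and 0.008 m and z of gauge1_mid in the frame of gap3 between 0.031 and 0.039 m)) and angle between each of gauge1_mid, gauge2_mid, gauge3_mid's own z axis and vertical below 0.2 rad and ((x of gauge2_mid in the frame of gap1 between -0.012 and 0.012 m and y of gauge2_mid in the frame of gap1 between -0.008 and 0.008 m and z of gauge2_mid in the frame of gap1 between 0.031 and 0.039 m) or (x of gauge2_mid in the frame of gap2 between -0.012 and 0.012 m and y of gauge2_mid in the frame of gap2 between -0.008 and 0.008 m and z of gauge2_mid in the frame of gap2 between 0.031 and 0.039 m) or (x of gauge2_mid in the frame of gap3 between -0.012 and 0.012 m and y of gauge2_mid in the frame of gap3 between -0.008 and 0.008 m and z of gauge2_mid in the frame of gap3 between 0.031 and 0.039 m)) and ((x of gauge3_mid in the frame of gap1 between -0.012 and 0.012 m and y of gauge3_mid in the frame of gap1 between -0.008 and 0.008 m and z of gauge3_mid in the frame of gap1 between 0.031 and 0.039 m) or (x of gauge3_mid in the frame of gap2 between -0.012 and 0.012 m and y of gauge3_mid in the frame of gap2 between -0.008 and 0.008 m and z of gauge3_mid in the frame of gap2 between 0.031 and 0.039 m) or (x of gauge3_mid in the frame of gap3 between -0.012 and 0.012 m and y of gauge3_mid in the frame of gap3 between -0.008 and 0.008 m and z of gauge3_mid in the frame of gap3 between 0.031 and 0.039 m))), for 0.2 s.
3. the lever is back at LOCKED (value of joint latch below 0.005 m and value of joint lever below 0.006 m), for 0.2 s.
At the end, for the whole second after the job is handed in: The lever is back at LOCKED (within 5 mm along, 6 mm across), every gauge present stands in a gap with its shoulders on the seats (within 4 mm in height, upright within 0.2 rad), the rail lies flat in the cradle (within 10 mm across, 14 mm along, 0.15 rad), all at rest (all of step 3 and x of rail_mid in the frame of cradle between -0.01 and 0.01 m and y of rail_mid in the frame of cradle between -0.014 and 0.014 m and z of rail_mid in the frame of cradle between 0.009 and 0.017 m and angle between the y axis of rail_mid and the y axis of cradle, either way round below 0.15 rad and linear speed of each of rail, gauge1, gauge2, gauge3 below 0.03 m/s and ((x of gauge1_mid in the frame of gap1 between -0.012 and 0.012 m and y of gauge1_mid in the frame of gap1 between -0.008 and 0.008 m and z of gauge1_mid in the frame of gap1 between 0.031 and 0.039 m) or (x of gauge1_mid in the frame of gap2 between -0.012 and 0.012 m and y of gauge1_mid in the frame of gap2 between -0.008 and 0.008 m and z of gauge1_mid in the frame of gap2 between 0.031 and 0.039 m) or (x of gauge1_mid in the frame of gap3 between -0.012 and 0.012 m and y of gauge1_mid in the frame of gap3 between -0.008 and 0.008 m and z of gauge1_mid in the frame of gap3 between 0.031 and 0.039 m)) and angle between each of gauge1_mid, gauge2_mid, gauge3_mid's own z axis and vertical below 0.2 rad and ((x of gauge2_mid in the frame of gap1 between -0.012 and 0.012 m and y of gauge2_mid in the frame of gap1 between -0.008 and 0.008 m and z of gauge2_mid in the frame of gap1 between 0.031 and 0.039 m) or (x of gauge2_mid in the frame of gap2 between -0.012 and 0.012 m and y of gauge2_mid in the frame of gap2 between -0.008 and 0.008 m and z of gauge2_mid in the frame of gap2 between 0.031 and 0.039 m) or (x of gauge2_mid in the frame of gap3 between -0.012 and 0.012 m and y of gauge2_mid in the frame of gap3 between -0.008 and 0.008 m and z of gauge2_mid in the frame of gap3 between 0.031 and 0.039 m)) and ((x of gauge3_mid in the frame of gap1 between -0.012 and 0.012 m and y of gauge3_mid in the frame of gap1 between -0.008 and 0.008 m and z of gauge3_mid in the frame of gap1 between 0.031 and 0.039 m) or (x of gauge3_mid in the frame of gap2 between -0.012 and 0.012 m and y of gauge3_mid in the frame of gap2 between -0.008 and 0.008 m and z of gauge3_mid in the frame of gap2 between 0.031 and 0.039 m) or (x of gauge3_mid in the frame of gap3 between -0.012 and 0.012 m and y of gauge3_mid in the frame of gap3 between -0.008 and 0.008 m and z of gauge3_mid in the frame of gap3 between 0.031 and 0.039 m))); the robot touches nothing.
It fails at once if a gauge dropped or laid down (tipped by more than 0.8 rad) (angle between any of gauge1_mid, gauge2_mid, gauge3_mid's own z axis and vertical above 0.8 rad).
It fails at once if another thing on the bench moved by more than 30 mm (distance of any of filter, driver, partsbox, injector1, injector2, plug from where it was at the start of the episode above 0.03 m).
Of gauge1, gauge2, gauge3 only 2 to 3 are there at a start; the rules pass over those that are not, and their reading is None.
At some moment in a run one of rail may be knocked a few centimetres aside while the robot is not near it.
It also fails if it takes over 210 s, if anything falls off the work surface, if the arm or the gripper's body presses on something with over 40 N, if the wrist force passes 120 N, or if a joint passes its speed limit or range.

## Working session

There is one attempt and no reset: what is moved stays moved. The work goes in short steps, Python scripts to look and compute and a tool call to move; the robot and the scene stay as the last step left them, time stands still between calls to the robot, and variables do not carry over. Pictures are saved under pics/ and viewed, about 12 in all and at most 16, crops included, and the job is handed in when it is done.

Besides the shell and the picture viewer there is one more tool, called after "Request:" by a JSON object that holds its "name" and its "arguments". apply_moves: Moves the arm, as the interface text tells. Its arguments: {"type":"object","properties":{"moves":{"type":"array","items":{"type":"array","items":{"type":"array","items":{"type":"number"}}}},"force":{"type":"number"}},"required":["moves"]}

```bash
ls; mkdir -p pics; cat > h.py <<'E'
import numpy as np, cv2
from plant import ctrl
from scipy.spatial.transform import Rotation as R
def snap(cam,fn=None):
    im=np.array(ctrl.read_camera(cam))[:,:,::-1].copy()
    if fn: cv2.imwrite('pics/'+fn,im)
    return im
def ray(cam,u,v):
    c=ctrl.get_calibration(cam);K=np.array(c['camera_matrix']);T=np.array(c['cam_to_world'])
    d=np.array([(u-K[0,2])/K[0,0],-(v-K[1,2])/K[1,1],-1.]); return T[:3,3],T[:3,:3]@d
def onz(cam,u,v,z):
    o,d=ray(cam,u,v); return o+d*(z-o[2])/d[2]
def proj(cam,p):
    c=ctrl.get_calibration(cam);K=np.array(c['camera_matrix']);T=np.array(c['cam_to_world'])
    q=T[:3,:3].T@(np.array(p)-T[:3,3]); return K[0,0]*q[0]/-q[2]+K[0,2],K[1,1]*-q[1]/-q[2]+K[1,2]
def tri(uv1,uv2):
    (a,d),(b,e)=ray('top',*uv1),ray('scene',*uv2)
    s=np.linalg.lstsq(np.c_[d,-e],b-a,rcond=None)[0]; p,q=a+s[0]*d,b+s[1]*e
    return (p+q)/2,np.linalg.norm(p-q)
E
python3 - <<'E'
from h import *
snap('top','t0.png');snap('scene','s0.png')
for c in('top','scene'):print(ctrl.get_calibration(c))
print(ctrl.get_state())
E
```

```text
pics
{'camera_matrix': array([[449.75824034,   0.        , 324.90076692],
       [  0.        , 449.75824034, 237.45917989],
       [  0.        ,   0.        ,   1.        ]]), 'cam_to_world': array([[ 0.00978932,  0.99800645, -0.06234823,  0.54070898],
       [-0.99916286,  0.0072858 , -0.04025528, -0.01099467],
       [-0.03972077,  0.06269011,  0.9972423 ,  0.88286302],
       [ 0.        ,  0.        ,  0.        ,  1.        ]])}
{'camera_matrix': array([[480.80206182,   0.        , 322.72686231],
       [  0.        , 480.80206182, 236.06550842],
       [  0.        ,   0.        ,   1.        ]]), 'cam_to_world': array([[-0.88424515, -0.38616635,  0.26265198,  0.87405737],
       [ 0.46699293, -0.73749145,  0.48787699,  0.54679661],
       [ 0.00530191,  0.55405948,  0.8324602 ,  1.04340611],
       [ 0.        ,  0.        ,  0.        ,  1.        ]])}
{'time': 0.1, 'qpos': array([-1.40799560e+00,  2.87115474e-01,  1.57801530e+00, -4.74680922e-06,
        1.27859618e+00, -1.49969000e-01]), 'dq': array([-1.30020442e-03, -1.72447262e-03, -2.58635472e-03,  8.40827490e-04,
        2.54461729e-04,  3.32446337e-05]), 'joint_efforts': array([ 9.13494787e-04, -4.07295263e+01, -2.93699294e+01, -1.55337784e-04,
        3.38678830e-03, -1.61115249e-06]), 'eef_pos': array([ 0.20764514, -0.64165229,  0.23006818]), 'tcp_rot': array([ 9.87796119e-01,  1.55748801e-01, -9.11866176e-06, -1.06711282e-03]), 'contact_force': array([ 0.55244753,  0.25966162, -0.29450584]), 'wrist_torque': array([-0.00420206,  0.06213491,  0.02607182]), 'opening': 0.9985950589641541}
```

View pics/t0.png

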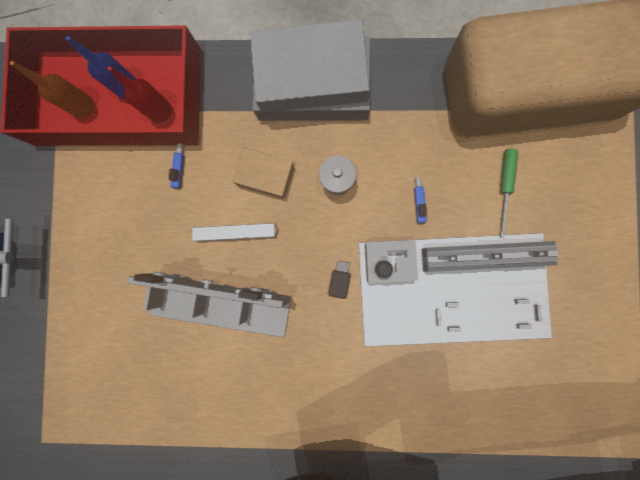

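View pics/s0.png

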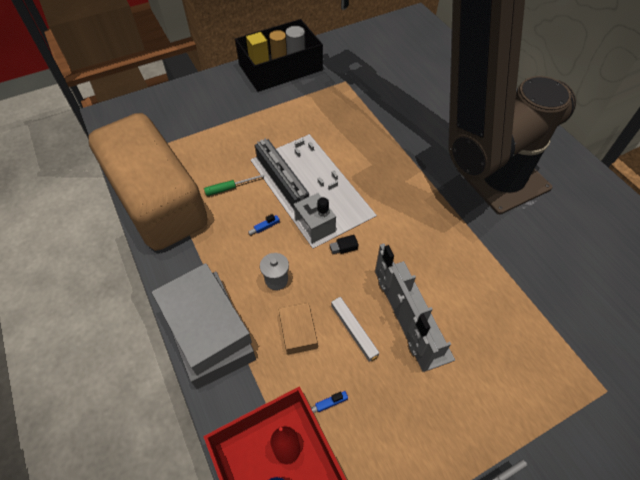

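```bash
python3 - <<'E'
import cv2,numpy as np
t=cv2.imread('pics/t0.png');s=cv2.imread('pics/s0.png')
def c(im,x,y,w,h):return cv2.resize(im[y:y+h,x:x+w],(400,300),interpolation=cv2.INTER_CUBIC)
cv2.imwrite('pics/c1.png',np.vstack([np.hstack([c(t,120,210,180,135),c(t,355,225,212,159)]),np.hstack([c(s,345,235,180,135),c(s,240,120,160,120)])]))
E
```

```text
(no output)
```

View pics/c1.png

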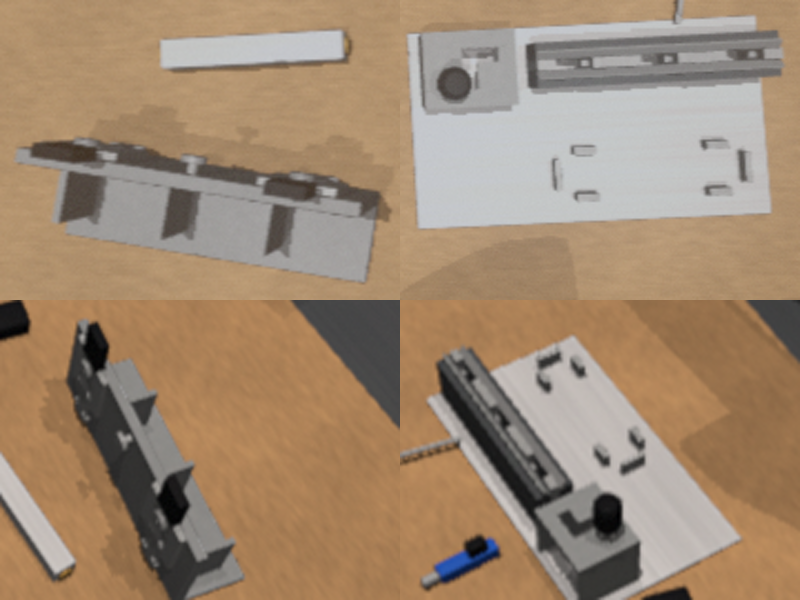

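```bash
python3 - <<'E'
import cv2,numpy as np
t=cv2.imread('pics/t0.png');s=cv2.imread('pics/s0.png')
def c(im,x,y,w,h,W):
    o=cv2.resize(im[y:y+h,x:x+w],(W,h*W//w),interpolation=cv2.INTER_CUBIC)
    o=np.clip(o*1.5,0,255).astype('uint8')
    for k in range(0,w,10): cv2.line(o,(k*W//w,0),(k*W//w,5 if k%50 else 12),(0,0,255),1)
    for k in range(0,h,10): cv2.line(o,(0,k*W//w),(5,k*W//w),(0,0,255),1)
    return o
a=c(t,420,235,140,40,800);b=c(t,125,265,170,42,800)
e=np.hstack([c(s,250,130,70,80,180+0),c(s,370,240,80,90,180)[:205]]) if 0 else None
l=c(s,250,135,70,80,170);
cv2.imwrite('pics/c2.png',np.vstack([a,b]))
o=np.hstack([c(s,250,135,70,75,400),np.zeros((428,0,3),'uint8')]);p=c(s,370,240,80,130,400)
H=max(o.shape[0],p.shape[0]);o=cv2.copyMakeBorder(o,0,H-o.shape[0],0,0,0);cv2.imwrite('pics/c3.png',np.hstack([o,p])[:600])
E
```

```text
(no output)
```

View pics/c2.png

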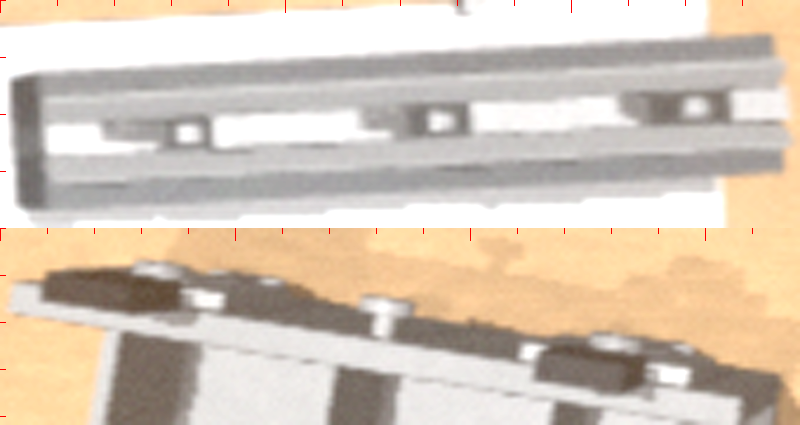

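View pics/c3.png

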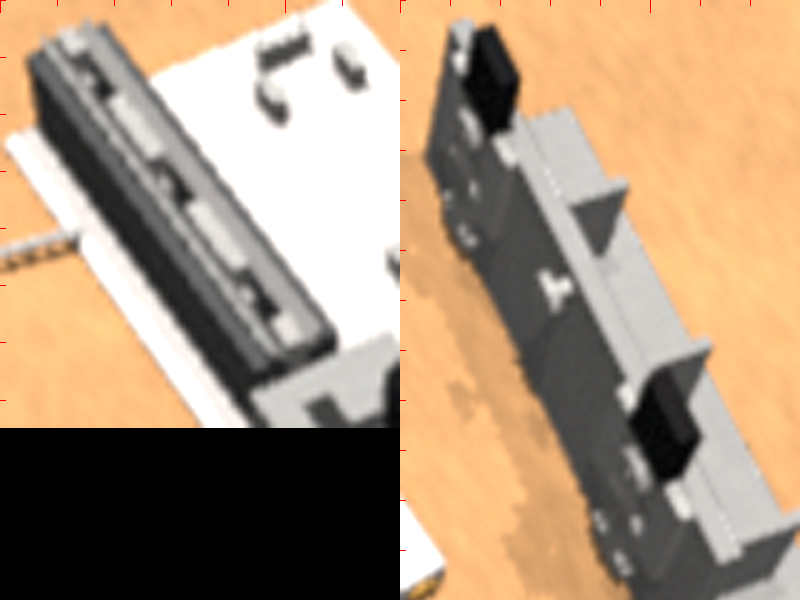

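```bash
python3 - <<'E'
from h import *
np.set_printoptions(precision=4,suppress=True)
print('knob',tri((384.1,268.5),(322.8,200)))
G=[]
for a,b in(((538.1,253.7),(266.3,148.1)),((492.5,255.9),(280.1,166.5)),((447.6,258.0),(295.5,186.3))):
    print('gap',tri(a,b),onz('top',*a,.066),onz('scene',*b,.066))
print('stud',tri((206.6,284.1),(401,298)))
print('A',tri((143.5,278.2),(389.2,251.4)));print('B',tri((247.6,295.2),(424.4,320)))
f=lambda x,y:(355+(x-400)/1.887,225+y/1.887)
for p in((557,174),(746,165),(583,150),(587,197),(714,143),(718,190)):print('lip',onz('top',*f(p[0],p[1]),.023))
g=lambda x,y:(120+x/2.222,210+y/2.222)
for p in((161,41),(345,30),(347,58),(163,69)):print('rail',onz('top',*g(*p),.026))
E
```

```text
knob (array([ 0.5371, -0.0797,  0.1308]), np.float64(0.0007161207533499944))
gap (array([ 0.5661, -0.3605,  0.0632]), np.float64(0.0012557024187358568)) [ 0.5655 -0.3588  0.066 ] [ 0.5675 -0.3583  0.066 ]
gap (array([ 0.5615, -0.2793,  0.0651]), np.float64(0.0013304564101988229)) [ 0.5609 -0.2786  0.066 ] [ 0.5623 -0.279   0.066 ]
gap (array([ 0.5559, -0.1988,  0.0651]), np.float64(0.001260496380161307)) [ 0.5564 -0.199   0.066 ] [ 0.5557 -0.1977  0.066 ]
stud (array([0.5074, 0.2219, 0.1169]), np.float64(0.0009868545049060548))
A (array([0.5432, 0.222 , 0.3391]), np.float64(0.04457124337320255))
B (array([ 0.4457,  0.2138, -0.0755]), np.float64(0.07392660748758956))
lip [ 0.446  -0.1906  0.023 ]
lip [ 0.4575 -0.3755  0.023 ]
lip [ 0.4701 -0.2164  0.023 ]
lip [ 0.4238 -0.22    0.023 ]
lip [ 0.4786 -0.3448  0.023 ]
lip [ 0.4326 -0.3479  0.023 ]
rail [0.6099 0.2803 0.026 ]
rail [0.6205 0.1194 0.026 ]
rail [0.5962 0.1172 0.026 ]
rail [0.5855 0.2779 0.026 ]
```

```bash
python3 - <<'E'
from h import *
np.set_printoptions(precision=4,suppress=True)
print('A',tri((143.5,278.2),(424.4,320)));print('B',tri((247.6,295.2),(389.2,251.4)))
# board back top edge corners in strip: (10,312)->(740,415)
f=lambda x,y:(125+x/4.706,265+(y-228)/4.706)
for p in((12,285),(12,312),(740,395),(738,418)):print(onz('top',*f(*p),.128))
print(R.from_quat(ctrl.get_state()['tcp_rot']).as_matrix())
E
```

```text
A (array([0.518 , 0.3044, 0.1793]), np.float64(0.00031454241529821044))
B (array([0.4931, 0.1384, 0.1755]), np.float64(0.00048567784413949605))
[0.5178 0.3552 0.128 ]
[0.508  0.3549 0.128 ]
[0.4816 0.0899 0.128 ]
[0.4735 0.0905 0.128 ]
[[ 0.9515  0.3077 -0.0004]
 [ 0.3077 -0.9515  0.0021]
 [ 0.0003 -0.0021 -1.    ]]
```

Request:
{"name": "apply_moves", "arguments": {"moves": [[[0,0,-0.02,0,0,-8.4,0],[0,0,0,0,0,-8.4,0],[0,0,0,0,0,-8.4,0],[0,0,0,0,0,-8.4,0],[0,0,0,0,0,-8.4,0],[0,0,0,0,0,-8.4,0],[0,0,0,0,0,-8.4,0],[0,0,0,0,0,-8.4,0],[0,0,0,0,0,-8.4,0]]]}}

```text
time: 1.0
eef_pos: [0.2071, -0.6382, 0.243]
tcp_rot: [0.673, 0.74, 0.005, -0.006]
contact_force: [-0.3, 0.3, -0.1]
opening: 0.499
```

```bash
cat >> h.py <<'E'
# fixture frame: yaw 3.5deg; print the shift/turn (tool axes) to a TCP target
def go(p,yaw):
    s=ctrl.get_state();M=R.from_quat(s['tcp_rot']).as_matrix()
    c,n=np.cos(np.radians(yaw)),np.sin(np.radians(yaw))
    T=np.array([[c,n,0],[n,-c,0],[0,0,-1]])
    print('t',round(s['time'],2),'pos',np.round(s['eef_pos'],4),'shift',np.round(M.T@(np.array(p)-s['eef_pos']),4),'turn',np.round(np.degrees(R.from_matrix(M.T@T).as_rotvec()),2),'F',np.round(s['contact_force'],1),'open',round(s['opening'],3))
E
python3 -c "
from h import *
go((.537,-.080,.17),93.5)"
```

```text
t 1.0 pos [ 0.2071 -0.6382  0.243 ] shift [0.5234 0.3812 0.0806] turn [-0.08 -0.88  1.91] F [-0.3  0.3 -0.1] open 0.499
```

Request:
{"name": "apply_moves", "arguments": {"moves": [[[0.038,0.0275,0,0,0,1.0,-0.5],[0.038,0.0275,0,0,0,0,-0.5],[0.038,0.0275,0,0,0,0,-0.5],[0.038,0.0275,0,0,0,0,-0.5],[0.038,0.0275,0,0,0,0,-0.5],[0.038,0.0275,0,0,0,0,-0.5],[0.038,0.0275,0,0,0,0,-0.5],[0.038,0.0275,0,0,0,0,-0.5],[0.038,0.0275,0,0,0,0,-0.5],[0.038,0.0275,0,0,0,0,-0.5],[0.038,0.0275,0,0,0,0,-0.5],[0.038,0.0275,0,0,0,0,-0.5]]]}}

```text
time: 2.2
eef_pos: [0.505, -0.1418, 0.2431]
tcp_rot: [0.683, 0.73, 0.006, -0.011]
contact_force: [1.0, -0.7, 0.4]
opening: 0.751
```

```bash
python3 -c "
from h import *
go((.537,-.080,.17),93.5)"
```

```text
t 2.2 pos [ 0.505  -0.1418  0.2431] shift [0.0577 0.0365 0.0744] turn [-0.29 -1.39  0.35] F [ 1.  -0.7  0.4] open 0.751
```

Request:
{"name": "apply_moves", "arguments": {"moves": [[[0.03,0.018,0.025,-0.3,-1.4,0.3,-0.5],[0.028,0.018,0.025,0,0,0,-0.5],[0,0,0.02,0,0,0,-0.5],[0,0,0,0,0,0,-0.5]]]}}

```text
time: 2.6
eef_pos: [0.5399, -0.0721, 0.1718]
tcp_rot: [0.682, 0.732, 0.001, 0.001]
contact_force: [-1.5, -1.1, -0.9]
opening: 0.749
```

```bash
python3 -c "
from h import *
go((.537,-.080,.092),93.5)"
```

```text
t 2.6 pos [ 0.5399 -0.0721  0.1718] shift [-0.0076 -0.0036  0.0798] turn [0.13 0.05 0.56] F [-1.5 -1.1 -0.9] open 0.749
```

Request:
{"name": "apply_moves", "arguments": {"moves": [[[-0.0076,-0.0036,0,0,0,0.5,-0.5],[0,0,0,0,0,0,-0.5],[0,0,0.03,0,0,0,-0.5],[0,0,0.03,0,0,0,-0.5],[0,0,0.016,0,0,0,-0.5],[0,0,0,0,0,0,-0.5]]]}}

```text
time: 3.2
eef_pos: [0.5405, -0.0871, 0.1018]
tcp_rot: [0.688, 0.726, 0.003, 0.007]
contact_force: [-0.2, -0.3, 0.9]
opening: 0.749
```

```bash
python3 -c "
from h import *
go((.537,-.080,.092),93.5);snap('scene','s1.png');snap('top','t1.png')
a=cv2.imread('pics/s1.png')[140:260,240:400];b=cv2.imread('pics/t1.png')[200:320,320:480]
cv2.imwrite('pics/c4.png',cv2.resize(np.hstack([a,b]),(800,300),interpolation=2))"
```

```text
t 3.2 pos [ 0.5405 -0.0871  0.1018] shift [ 0.0074 -0.0033  0.0097] turn [ 0.84  0.38 -0.42] F [-0.2 -0.3  0.9] open 0.749
```

View pics/c4.png

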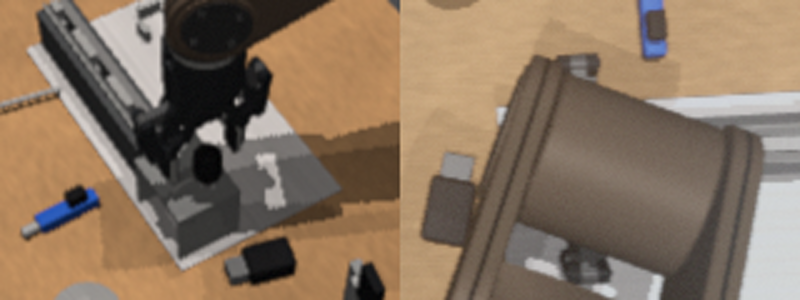

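Request:
{"name": "apply_moves", "arguments": {"moves": [[[0.0074,-0.0033,0.005,0.8,0.4,-0.4,-0.5],[0,0,0,0,0,0,-0.5],[0,0,0.004,0,0,0,-0.5],[0,0,0,0,0,0,-0.5]]]}}

```text
time: 3.7
eef_pos: [0.5412, -0.0812, 0.0997]
tcp_rot: [0.685, 0.728, 0.003, 0.006]
contact_force: [0.2, 0.5, -1.2]
opening: 0.748
```

```bash
python3 -c "
from h import *
go((.537,-.080,.092),93.5)"
```

```text
t 3.7 pos [ 0.5412 -0.0812  0.0997] shift [ 0.0015 -0.0042  0.0076] turn [ 0.68  0.24 -0.02] F [ 0.2  0.5 -1.2] open 0.748
```

Request:
{"name": "apply_moves", "arguments": {"moves": [[[0.002,-0.006,0.008,0.7,0,0,-0.5],[0,-0.003,0.006,0,0,0,-0.5],[0,0,0,0,0,0,0.4],[0,0,0,0,0,0,0.8],[0,0,0,0,0,0,0.8],[0,0,0,0,0,0,0.8],[0,0,0,0,0,0,0.8]]], "force": 30}}

```text
time: 4.4
eef_pos: [0.5362, -0.0795, 0.0856]
tcp_rot: [0.685, 0.728, 0.002, 0.006]
contact_force: [1.3, 0.1, 0.9]
opening: 0.339
```

```bash
python3 -c "
from h import *
go((.537,-.080,.092),93.5)"
```

```text
t 4.4 pos [ 0.5362 -0.0795  0.0856] shift [-0.0006  0.0009 -0.0064] turn [ 0.65  0.32 -0.04] F [1.3 0.1 0.9] open 0.339
```

Request:
{"name": "apply_moves", "arguments": {"moves": [[[-0.008,0,-0.003,0,0,0,0.8],[-0.008,0,0,0,0,0,0.8],[-0.005,0,0,0,0,0,0.8],[0,0,0,0,0,0,0.8]]]}}

```text
time: 4.8
eef_pos: [0.5373, -0.0987, 0.0857]
tcp_rot: [0.686, 0.728, 0.005, 0.004]
contact_force: [3.0, -1.0, -1.9]
opening: 0.337
```

```bash
cat >> h.py <<'E'
def fx(p0,yaw=3.5):
    s=ctrl.get_state();d=s['eef_pos'][:2]-np.array(p0);c,n=np.cos(np.radians(yaw)),np.sin(np.radians(yaw))
    print('t',round(s['time'],2),'fixture dx',round(1e3*(c*d[0]+n*d[1]),1),'dy',round(1e3*(-n*d[0]+c*d[1]),1),'z',round(s['eef_pos'][2],4),'F',np.round(s['contact_force'],1),'open',round(s['opening'],3))
E
python3 -c "
from h import *
fx((.5362,-.0795))"
```

```text
t 4.8 fixture dx -0.1 dy -19.2 z 0.0857 F [ 3.  -1.  -1.9] open 0.337
```

Leg 1 done (19 mm). Cross leg.

Request:
{"name": "apply_moves", "arguments": {"moves": [[[-0.001,0.008,0,0,0,0,0.8],[0,0.008,0,0,0,0,0.8],[0,0.008,0,0,0,0,0.8],[0,0.004,0,0,0,0,0.8],[0,0,0,0,0,0,0.8]]]}}

```text
time: 5.3
eef_pos: [0.5623, -0.098, 0.0855]
tcp_rot: [0.685, 0.728, -0.001, -0.002]
contact_force: [-5.4, 0.6, 4.5]
opening: 0.34
```

```bash
python3 -c "
from h import *
fx((.5362,-.0795))"
```

```text
t 5.3 fixture dx 25.0 dy -20.0 z 0.0855 F [-5.4  0.6  4.5] open 0.34
```

Request:
{"name": "apply_moves", "arguments": {"moves": [[[-0.008,0.001,0,0,0,0,0.8],[-0.008,0,0,0,0,0,0.8],[-0.007,0,0,0,0,0,0.8],[0,0,0,0,0,0,0.8]]]}}

```text
time: 5.7
eef_pos: [0.5633, -0.1158, 0.0856]
tcp_rot: [0.686, 0.727, 0.001, -0.009]
contact_force: [-6.4, -3.2, 3.5]
opening: 0.34
```

```bash
python3 -c "
from h import *
fx((.5362,-.0795))"
```

```text
t 5.7 fixture dx 24.8 dy -37.9 z 0.0856 F [-6.4 -3.2  3.5] open 0.34
```

Request:
{"name": "apply_moves", "arguments": {"moves": [[[-0.005,0,0,0,0,0,0.8],[-0.003,0,0,0,0,0,0.8],[0,0,0,0,0,0,0.8],[0,0,0,0,0,0,-0.5],[0,0,0,0,0,0,-0.5],[0,0,0,0,0,0,-0.5]]]}}

```text
time: 6.3
eef_pos: [0.5661, -0.1155, 0.086]
tcp_rot: [0.688, 0.726, 0.007, -0.014]
contact_force: [-0.3, -0.2, -0.8]
opening: 0.748
```

```bash
python3 -c "
from h import *
fx((.5362,-.0795));go((.603,.199,.2),93.7)"
```

```text
t 6.3 fixture dx 27.6 dy -37.7 z 0.086 F [-0.3 -0.2 -0.8] open 0.748
t 6.3 pos [ 0.5661 -0.1155  0.086 ] shift [ 0.3153  0.0529 -0.105 ] turn [-0.47 -1.73 -0.62] F [-0.3 -0.2 -0.8] open 0.748
```

Request:
{"name": "apply_moves", "arguments": {"moves": [[[0,0,-0.045,0,0,0,-0.3],[0,0,-0.045,-0.4,-1.6,-0.6,-0.3],[0,0,-0.02,0,0,0,-0.3],[0.043,0.008,0,0,0,0,-0.3],[0.043,0.008,0,0,0,0,-0.3],[0.043,0.008,0,0,0,0,-0.3],[0.043,0.008,0,0,0,0,-0.3],[0.043,0.008,0,0,0,0,-0.3],[0.043,0.006,0,0,0,0,-0.3],[0.03,0.006,0,0,0,0,-0.3],[0,0,0,0,0,0,-0.3]]]}}

```text
time: 7.4
eef_pos: [0.6104, 0.1802, 0.2047]
tcp_rot: [0.687, 0.727, 0.007, 0.006]
contact_force: [-0.3, 0.5, 0.2]
opening: 0.649
```

```bash
python3 -c "
from h import *
go((.603,.199,.12),93.7);a=snap('top','t2.png');b=snap('scene','s2.png')
cv2.imwrite('pics/c5.png',np.hstack([cv2.resize(a[225:325,350:450],(400,400),interpolation=2),cv2.resize(b[140:260,260:380],(400,400),interpolation=2)]))"
```

```text
t 7.4 pos [0.6104 0.1802 0.2047] shift [ 0.0191 -0.008   0.0845] turn [ 1.11 -0.06 -0.5 ] F [-0.3  0.5  0.2] open 0.649
```

View pics/c5.png

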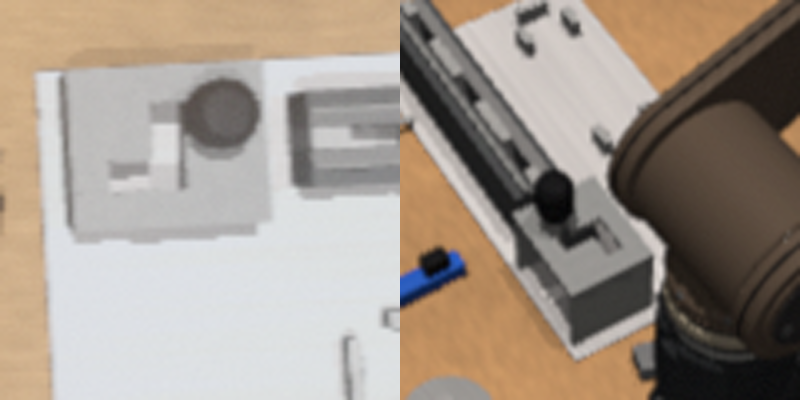

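```bash
python3 - <<'E'
from h import *
P=[]
for f,(x,y) in (('t0',(384,268)),('t2',(405,254))):
    im=cv2.imread(f'pics/{f}.png').max(2);m=np.zeros_like(im);m[y-13:y+13,x-13:x+13]=1
    n,l,s,c=cv2.connectedComponentsWithStats(((im<85)&(m>0)).astype('uint8'))
    k=1+np.argmax(s[1:,4]);print(s[k],c[k]);P.append(onz('top',*c[k],.122)[:2])
d=P[1]-P[0];c,n=np.cos(.061),np.sin(.061);print(c*d[0]+n*d[1],-n*d[0]+c*d[1])
E
```

```text
[375 261  17  17 126] [383.13492063 268.71428571]Traceback (most recent call last):
  File "<stdin>", line 6, in <module>
    return _wrapfunc(a, 'argmax', axis=axis, out=out, **kwds)
    return bound(*args, **kwds)
ValueError: attempt to get argmax of an empty sequence
```

```bash
python3 - <<'E'
from h import *
P=[]
for f,(x,y) in (('t0',(384,268)),('t2',(405,254))):
    im=cv2.imread(f'pics/{f}.png').max(2);w=im[y-14:y+14,x-14:x+14]
    T,b=cv2.threshold(w,0,255,cv2.THRESH_BINARY_INV|cv2.THRESH_OTSU)
    n,l,s,c=cv2.connectedComponentsWithStats(b);k=1+np.argmax(s[1:,4])
    cn=max(cv2.findContours((l==k).astype('uint8'),0,1)[0],key=cv2.contourArea);(u,v),r=cv2.minEnclosingCircle(cn)
    u+=x-14;v+=y-14;print(T,s[k],u,v,r,c[k]+[x-14,y-14]);P.append(onz('top',u,v,.122)[:2])
d=P[1]-P[0];c,n=np.cos(.061),np.sin(.061);print(c*d[0]+n*d[1],-n*d[0]+c*d[1])
E
```

```text
124.0 [  4   6  19  19 279] 383.2391300201416 269.1086959838867 9.654085159301758 [383.25448029 269.14695341]
147.0 [  3   4  21  20 319] 404.11702156066895 253.69148921966553 10.54999828338623 [404.28526646 253.64263323]
0.024027482167654733 -0.0364262576483711
```

Request:
{"name": "apply_moves", "arguments": {"moves": [[[0.019,-0.009,0.04,1.1,0,-0.5,-0.3],[0,0,0.04,0,0,0,-0.3],[0,0,0.02,0,0,0,-0.3],[0,0,0,0,0,0,-0.3],[0,0,0,0,0,0,-0.3]]]}}

```text
time: 8.0
eef_pos: [0.6044, 0.1888, 0.1044]
tcp_rot: [0.688, 0.726, 0.001, 0.003]
contact_force: [0.1, 0.1, 0.3]
opening: 0.649
```

```bash
python3 -c "
from h import *
go((.603,.199,.010),93.7)"
```

```text
t 8.0 pos [0.6044 0.1888 0.1044] shift [ 0.0105 -0.0013  0.0944] turn [ 0.32  0.11 -0.62] F [0.1 0.1 0.3] open 0.649
```

Request:
{"name": "apply_moves", "arguments": {"moves": [[[0.014,-0.001,0.03,0.3,0,-0.6,-0.3],[0,0,0.03,0,0,0,-0.3],[0,0,0.015,0,0,0,-0.3],[0,0,0,0,0,0,-0.3],[0,0,0,0,0,0,-0.3]]]}}

```text
time: 8.5
eef_pos: [0.6112, 0.1998, 0.0379]
tcp_rot: [0.686, 0.728, 0.006, 0.006]
contact_force: [0.6, -0.3, 0.1]
opening: 0.646
```

```bash
python3 -c "
from h import *
go((.603,.199,.010),93.7);b=snap('scene','s3.png')
cv2.imwrite('pics/c6.png',cv2.resize(b[240:400,260:480],(660,480),interpolation=2))"
```

```text
t 8.5 pos [0.6112 0.1998 0.0379] shift [-0.0003 -0.0087  0.0277] turn [ 0.99  0.06 -0.33] F [ 0.6 -0.3  0.1] open 0.646
```

View pics/c6.png

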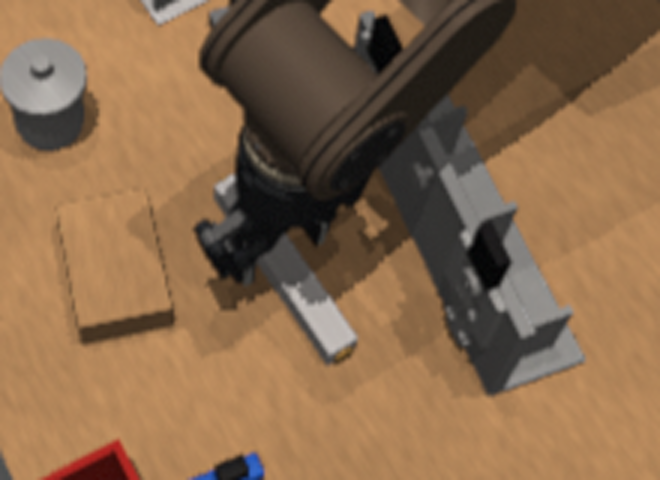

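Request:
{"name": "apply_moves", "arguments": {"moves": [[[0,-0.011,0.0,1.0,0,-0.3,-0.3],[0,-0.002,0.014,0,0,0,-0.3],[0,0,0.01,0,0,0,-0.3],[0,0,0,0,0,0,-0.3]]]}}

```text
time: 8.95
eef_pos: [0.5997, 0.1991, 0.0166]
tcp_rot: [0.684, 0.729, 0.002, 0.002]
contact_force: [-0.1, 0.1, 0.0]
opening: 0.653
```

```bash
python3 -c "
from h import *
go((.603,.199,.010),93.7)"
```

```text
t 8.95 pos [0.5997 0.1991 0.0166] shift [-0.0003  0.0032  0.0066] turn [ 0.33  0.02 -0.01] F [-0.1  0.1  0. ] open 0.653
```

Request:
{"name": "apply_moves", "arguments": {"moves": [[[0,0.004,0.008,0.3,0,0,-0.3],[0,0,0.0,0,0,0,0.3],[0,0,0,0,0,0,0.9],[0,0,0,0,0,0,0.9],[0,0,0,0,0,0,0.9],[0,0,0,0,0,0,0.9]]], "force": 50}}

```text
time: 9.55
eef_pos: [0.6043, 0.1995, 0.0073]
tcp_rot: [0.684, 0.73, -0.0, -0.0]
contact_force: [-0.1, -0.2, -0.8]
opening: 0.294
```

```bash
python3 -c "
from h import *
go((.603,.199,.1),93.7)"
```

```text
t 9.55 pos [0.6043 0.1995 0.0073] shift [-0.0005 -0.0014 -0.0927] turn [-0.02  0.02 -0.01] F [-0.1 -0.2 -0.8] open 0.294
```

Request:
{"name": "apply_moves", "arguments": {"moves": [[[0,0,-0.03,0,0,0,0.9],[0,0,-0.045,0,0,0,0.9],[0,0,-0.045,0,0,0,0.9],[0,0,-0.045,0,0,0,0.9],[-0.03,0,-0.02,0,0,0,0.9],[-0.04,0,0,0,0,0,0.9],[-0.045,0,0,0,0,0,0.9],[-0.045,0,0,0,0,0,0.9],[-0.045,-0.01,0,0,0,0,0.9],[-0.045,-0.01,0,0,0,0,0.9],[-0.045,-0.02,0,0,0,0,0.9],[-0.04,-0.02,0,0,0,0,0.9]]]}}

```text
time: 10.75
eef_pos: [0.562, -0.1441, 0.1928]
tcp_rot: [0.679, 0.734, -0.005, -0.004]
contact_force: [0.6, 0.3, -1.5]
opening: 0.29
```

```bash
python3 -c "
from h import *
go((.4513,-.2825,.1),93.5)"
```

```text
t 10.75 pos [ 0.562  -0.1441  0.1928] shift [-0.1295 -0.1198  0.0943] turn [-0.7   0.04  0.89] F [ 0.6  0.3 -1.5] open 0.29
```

Request:
{"name": "apply_moves", "arguments": {"moves": [[[-0.03,-0.03,0,-0.7,0,0.9,0.9],[-0.035,-0.033,0,0,0,0,0.9],[-0.03,-0.03,0,0,0,0,0.9],[-0.015,-0.015,0.03,0,0,0,0.9],[0,0,0.04,0,0,0,0.9],[0,0,0.0,0,0,0,0.9],[0,0,0,0,0,0,0.9]]]}}

```text
time: 11.45
eef_pos: [0.4524, -0.2702, 0.1204]
tcp_rot: [0.689, 0.725, -0.001, 0.0]
contact_force: [0.5, -0.3, -2.0]
opening: 0.294
```

```bash
python3 -c "
from h import *
go((.4513,-.2825,.06),93.5)"
```

```text
t 11.45 pos [ 0.4524 -0.2702  0.1204] shift [-0.0121 -0.0016  0.0605] turn [-0.09  0.11 -0.59] F [ 0.5 -0.3 -2. ] open 0.294
```

Request:
{"name": "apply_moves", "arguments": {"moves": [[[-0.012,-0.002,0.03,0,0,-0.5,0.9],[0,0,0.03,0,0,0,0.9],[0,0,0.0,0,0,0,0.9],[0,0,0,0,0,0,0.9]]]}}

```text
time: 11.85
eef_pos: [0.4567, -0.2843, 0.0674]
tcp_rot: [0.684, 0.73, -0.001, 0.006]
contact_force: [-0.3, -0.2, -0.8]
opening: 0.293
```

```bash
python3 -c "
from h import *
go((.4513,-.2825,.04),93.5)"
```

```text
t 11.85 pos [ 0.4567 -0.2843  0.0674] shift [ 0.0024 -0.0054  0.0274] turn [0.4  0.59 0.21] F [-0.3 -0.2 -0.8] open 0.293
```

Request:
{"name": "apply_moves", "arguments": {"moves": [[[0.002,-0.007,0.015,0.4,0.6,0.2,0.9],[0,-0.001,0.01,0,0,0,0.9],[0,0,0.0,0,0,0,0.9]]]}}

```text
time: 12.15
eef_pos: [0.4512, -0.2842, 0.0458]
tcp_rot: [0.684, 0.729, 0.0, 0.004]
contact_force: [-0.2, 1.0, -2.6]
opening: 0.29
```

```bash
python3 -c "
from h import *
go((.4513,-.2825,.0125),93.5);a=snap('top','t4.png');b=snap('scene','s4.png')
cv2.imwrite('pics/c7.png',np.hstack([cv2.resize(a[225:345,430:570],(400,343),interpolation=2),cv2.resize(b[120:240,240:380],(400,343),interpolation=2)]))"
```

```text
t 12.15 pos [ 0.4512 -0.2842  0.0458] shift [0.0018 0.0001 0.0333] turn [0.29 0.28 0.12] F [-0.2  1.  -2.6] open 0.29
```

View pics/c7.png

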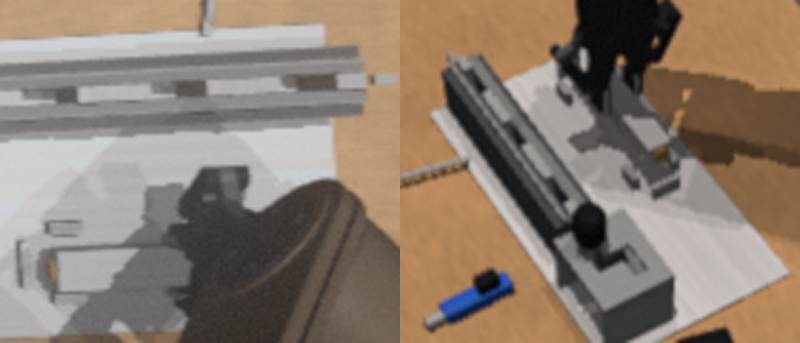

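Request:
{"name": "apply_moves", "arguments": {"moves": [[[0.002,0,0.012,0.3,0.3,0,0.9],[0,-0.001,0.01,0,0,0,0.9],[0,0,0.007,0,0,0,0.9],[0,0,0,0,0,0,0.9]]]}}

```text
time: 12.65
eef_pos: [0.4511, -0.283, 0.0159]
tcp_rot: [0.684, 0.729, 0.0, 0.001]
contact_force: [-0.9, 0.7, -2.1]
opening: 0.294
```

```bash
python3 -c "
from h import *
go((.4513,-.2825,.0125),93.5)"
```

```text
t 12.65 pos [ 0.4511 -0.283   0.0159] shift [0.0005 0.0002 0.0034] turn [0.08 0.07 0.11] F [-0.9  0.7 -2.1] open 0.294
```

Request:
{"name": "apply_moves", "arguments": {"moves": [[[0,0,0.005,0,0,0,0.9],[0,0,0.001,0,0,0,0.9],[0,0,0,0,0,0,-0.2],[0,0,0,0,0,0,-0.2],[0,0,0,0,0,0,-0.2],[0,0,-0.02,0,0,0,-0.2],[0,0,-0.045,0,0,0,-0.2],[0,0,-0.045,0,0,0,0.5],[0,0,-0.03,0,0,0,1],[0,0,0,0,0,0,1]]]}}

```text
time: 13.65
eef_pos: [0.4525, -0.2844, 0.1571]
tcp_rot: [0.685, 0.729, 0.0, 0.002]
contact_force: [0.6, -0.9, 1.0]
opening: 0.092
```

```bash
python3 -c "
from h import *
# knob at LOAD about (.563,-.1165); stand 30 mm to +y
go((.561,-.087,.11),93.5)"
```

```text
t 13.65 pos [ 0.4525 -0.2844  0.1571] shift [0.1904 0.1205 0.047 ] turn [0.18 0.15 0.08] F [ 0.6 -0.9  1. ] open 0.092
```

Request:
{"name": "apply_moves", "arguments": {"moves": [[[0.042,0.025,0,0,0,0,1],[0.042,0.025,0,0,0,0,1],[0.042,0.025,0,0,0,0,1],[0.042,0.025,0,0,0,0,1],[0.032,0.018,0,0,0,0,1],[0,0,0,0,0,0,1],[0,0,0,0,0,0,1]]]}}

```text
time: 14.35
eef_pos: [0.5598, -0.0719, 0.1512]
tcp_rot: [0.687, 0.727, -0.001, 0.001]
contact_force: [-0.3, -0.7, 0.3]
opening: 0.001
```

```bash
python3 -c "
from h import *
go((.561,-.075,.1),93.5);im=snap('top','t5.png');snap('scene','s5.png')"
```

```text
t 14.35 pos [ 0.5598 -0.0719  0.1512] shift [-0.003   0.001   0.0512] turn [ 0.02  0.21 -0.23] F [-0.3 -0.7  0.3] open 0.001
```

Request:
{"name": "apply_moves", "arguments": {"moves": [[[0,0.001,0.025,0,0,0,1],[0,-0.003,0.022,0,0,0,1],[0,0,0,0,0,0,1],[-0.008,0,0,0,0,0,1],[-0.006,0,0,0,0,0,1],[-0.005,0,0,0,0,0,1]]]}}

```text
time: 15.05
eef_pos: [0.557, -0.0944, 0.1046]
tcp_rot: [0.692, 0.722, 0.004, -0.003]
contact_force: [0.9, 27.4, 2.4]
opening: 0.004
```

```bash
python3 -c "
from h import *
fx((.5362,-.0795))"
```

```text
t 15.05 fixture dx 19.9 dy -16.1 z 0.1046 F [ 0.9 27.4  2.4] open 0.004
```

Request:
{"name": "apply_moves", "arguments": {"moves": [[[0.012,0,0,0,0,0,1],[0.005,0,-0.045,0,0,0,1],[0,0,-0.045,0,0,0,0.3],[0,0,-0.04,0,0,4,-0.2],[0.04,0,0,0,0,4,-0.2],[0.04,-0.01,0,0,0,4,-0.2],[0.04,-0.01,0,0,0,0,-0.2],[0.04,-0.02,0,0,0,0,-0.2],[0,0,0,0,0,0,-0.2]]]}}

```text
time: 15.95
eef_pos: [0.5414, 0.0856, 0.2547]
tcp_rot: [0.77, 0.638, 0.011, 0.006]
contact_force: [0.7, 0.4, 0.5]
opening: 0.601
```

```bash
python3 - <<'E'
from h import *
go((.493,.138,.23),82)
a=snap('top','t6.png');b=snap('scene','s6.png')
im=a.max(2);x,y=406,254;w=im[y-14:y+14,x-14:x+14]
T,m=cv2.threshold(w,0,255,cv2.THRESH_BINARY_INV|cv2.THRESH_OTSU)
n,l,s,c=cv2.connectedComponentsWithStats(m);k=1+np.argmax(s[1:,4]);print(T,s[k],c[k]+[x-14,y-14])
def e(i):return cv2.resize(i,(400,300),interpolation=2)
cv2.imwrite('pics/c8.png',np.vstack([np.hstack([e(a[225:345,400:560]),e(b[120:240,240:400])]),np.hstack([e(a[240:345,150:290]),e(b[220:370,320:520])])]))
E
```

```text
t 15.95 pos [0.5414 0.0856 0.2547] shift [ 0.0423 -0.0579  0.0238] turn [ 1.28 -0.49 -2.7 ] F [0.7 0.4 0.5] open 0.601
143.0 [  2   4  21  20 313] [404.49520767 253.71246006]
```

View pics/c8.png

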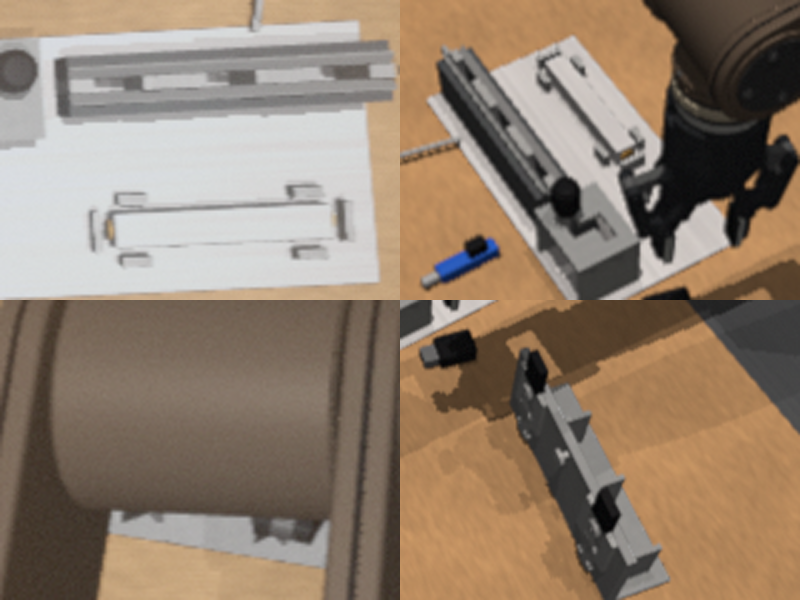

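Request:
{"name": "apply_moves", "arguments": {"moves": [[[0.02,-0.03,0,1.3,-0.5,-2.7,-0.2],[0.02,-0.027,0.01,0,0,0,-0.2],[0,0,0,0,0,0,-0.2],[0,0,0,0,0,0,-0.2]]]}}

```text
time: 16.45
eef_pos: [0.4951, 0.1263, 0.2458]
tcp_rot: [0.758, 0.653, 0.0, 0.004]
contact_force: [0.3, -1.2, 0.4]
opening: 0.601
```

```bash
python3 -c "
from h import *
go((.4931,.1384,.2),82)"
```

```text
t 16.45 pos [0.4951 0.1263 0.2458] shift [ 0.0119 -0.004   0.0458] turn [ 0.32  0.26 -0.51] F [ 0.3 -1.2  0.4] open 0.601
```

Request:
{"name": "apply_moves", "arguments": {"moves": [[[0.013,-0.005,0.02,0.3,0.3,-0.5,-0.2],[0,0,0.02,0,0,0,-0.2],[0,0,0,0,0,0,-0.2],[0,0,0,0,0,0,-0.2]]]}}

```text
time: 16.85
eef_pos: [0.4975, 0.1343, 0.2082]
tcp_rot: [0.757, 0.653, 0.003, 0.003]
contact_force: [0.3, 0.1, -0.4]
opening: 0.601
```

```bash
python3 -c "
from h import *
go((.4931,.1384,.14),82)
a=snap('top','t7.png');b=snap('scene','s7.png')
cv2.imwrite('pics/c9.png',np.hstack([cv2.resize(a[240:345,190:330],(400,300),interpolation=2),cv2.resize(b[200:320,310:470],(400,300),interpolation=2)]))"
```

```text
t 16.85 pos [0.4975 0.1343 0.2082] shift [ 0.0033 -0.0055  0.0681] turn [ 0.43 -0.01 -0.45] F [ 0.3  0.1 -0.4] open 0.601
```

View pics/c9.png

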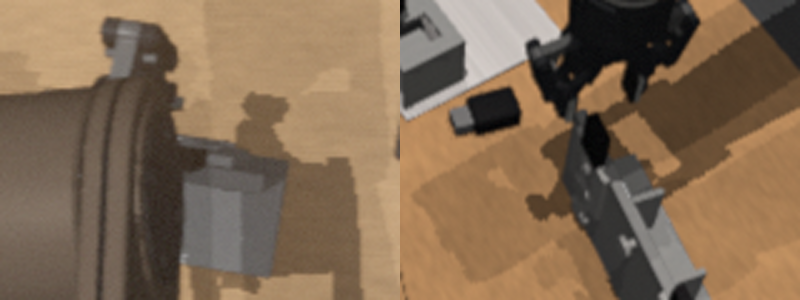

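Request:
{"name": "apply_moves", "arguments": {"moves": [[[0.003,-0.006,0.01,0.4,0,-0.4,-0.2],[0,-0.002,0.02,0,0,0,-0.2],[0,-0.002,0.02,0,0,0,-0.2],[0,0,0,0,0,0,-0.2],[0,0,0,0,0,0,-0.2]]]}}

```text
time: 17.45
eef_pos: [0.4898, 0.1391, 0.1601]
tcp_rot: [0.755, 0.656, 0.003, 0.002]
contact_force: [-0.0, 0.2, 0.9]
opening: 0.599
```

```bash
python3 -c "
from h import *
go((.4931,.1384,.14),82)"
```

```text
t 17.45 pos [0.4898 0.1391 0.1601] shift [-0.0003  0.0032  0.0201] turn [ 0.39 -0.11 -0.03] F [-0.   0.2  0.9] open 0.599
```

Request:
{"name": "apply_moves", "arguments": {"moves": [[[0,0.002,0.014,0.4,0,0,-0.2],[0,0.001,0.006,0,0,0,-0.2],[0,0,0,0,0,0,-0.2]]]}}

```text
time: 17.75
eef_pos: [0.4946, 0.1389, 0.1409]
tcp_rot: [0.755, 0.656, 0.002, 0.0]
contact_force: [0.4, -0.1, -0.0]
opening: 0.602
```

```bash
python3 -c "
from h import *
go((.4931,.1384,.14),82)"
```

```text
t 17.75 pos [0.4946 0.1389 0.1409] shift [-0.0007 -0.0014  0.0009] turn [ 0.18 -0.16 -0.01] F [ 0.4 -0.1 -0. ] open 0.602
```

Request:
{"name": "apply_moves", "arguments": {"moves": [[[0,-0.002,0,0,0,0,0.3],[0,0,0,0,0,0,0.6],[0,0,0,0,0,0,1],[0,0,0,0,0,0,1],[0,0,0,0,0,0,1],[0,0,0,0,0,0,1]]], "force": 50}}

```text
time: 18.35
eef_pos: [0.493, 0.1392, 0.1416]
tcp_rot: [0.755, 0.656, 0.003, 0.001]
contact_force: [0.3, 0.6, -0.6]
opening: 0.107
```

```bash
python3 -c "
from h import *
go((.4931,.1384,.170),82)"
```

```text
t 18.35 pos [0.493  0.1392 0.1416] shift [-0.0007  0.0003 -0.0284] turn [ 0.27 -0.18 -0.01] F [ 0.3  0.6 -0.6] open 0.107
```

Request:
{"name": "apply_moves", "arguments": {"moves": [[[0,0,-0.01,0,0,0,1],[0,0,-0.01,0,0,0,1],[0,0,-0.006,0,0,0,1],[0,0,0,0,0,0,1]]], "force": 80}}

```text
time: 18.75
eef_pos: [0.4926, 0.1391, 0.1696]
tcp_rot: [0.755, 0.656, 0.002, 0.001]
contact_force: [0.6, -0.6, -1.2]
opening: 0.105
```

```bash
python3 -c "
from h import *
go((.493,.1392,.1716),82)"
```

```text
t 18.75 pos [0.4926 0.1391 0.1696] shift [ 0.0001  0.0004 -0.002 ] turn [ 0.23 -0.17 -0.01] F [ 0.6 -0.6 -1.2] open 0.105
```

Request:
{"name": "apply_moves", "arguments": {"moves": [[[0,0,-0.003,0,0,0,1],[0,0.006,0,0,0,0,1],[0,0.008,0,0,0,0,1],[0,0.01,0,0,0,0,1]]]}}

```text
time: 19.15
eef_pos: [0.5168, 0.1358, 0.1729]
tcp_rot: [0.755, 0.656, 0.002, 0.0]
contact_force: [-1.1, -0.0, -1.5]
opening: 0.104
```

```bash
python3 -c "
from h import *
go((.493,.1392,.1716),82)"
```

```text
t 19.15 pos [0.5168 0.1358 0.1729] shift [ 0.0001 -0.0241  0.0012] turn [ 0.21 -0.17  0.02] F [-1.1 -0.  -1.5] open 0.104
```

Request:
{"name": "apply_moves", "arguments": {"moves": [[[0,0.015,0,0,0,0,1],[0,0.012,-0.01,0,0,0,1],[0,0,-0.035,0,0,0,1],[0,0,-0.04,0,0,0,1],[0,0,-0.035,0,0,-4,1],[-0.02,0,0,0,0,-4,1],[-0.035,0,0,0,0,-3.5,1],[-0.04,0,0,0,0,0,1],[-0.04,0,0,0,0,0,1],[-0.04,0,0,0,0,0,1],[-0.04,0,0,0,0,0,1],[-0.04,0,0,0,0,0,1]]]}}

```text
time: 20.35
eef_pos: [0.567, -0.1308, 0.2927]
tcp_rot: [0.679, 0.734, 0.001, -0.001]
contact_force: [0.3, 0.6, -2.2]
opening: 0.104
```

```bash
python3 -c "
from h import *
go((.5658,-.3588,.28),93.5)"
```

```text
t 20.35 pos [ 0.567  -0.1308  0.2927] shift [-0.2272 -0.0187  0.012 ] turn [ 0.03 -0.17  0.89] F [ 0.3  0.6 -2.2] open 0.104
```

Request:
{"name": "apply_moves", "arguments": {"moves": [[[-0.04,0,0,0,0,0.9,1],[-0.04,-0.004,0,0,0,0,1],[-0.04,-0.004,0,0,0,0,1],[-0.04,-0.004,0,0,0,0,1],[-0.03,-0.004,0,0,0,0,1],[-0.012,0,0.02,0,0,0,1],[0,0,0.02,0,0,0,1],[0,0,0.02,0,0,0,1],[0,0,0,0,0,0,1],[0,0,0,0,0,0,1]]]}}

```text
time: 21.35
eef_pos: [0.5651, -0.3569, 0.223]
tcp_rot: [0.69, 0.724, 0.0, -0.003]
contact_force: [0.2, -0.5, -0.9]
opening: 0.1
```

```bash
python3 -c "
from h import *
go((.5658,-.3583,.22),93.5)"
```

```text
t 21.35 pos [ 0.5651 -0.3569  0.223 ] shift [-0.0015  0.0006  0.003 ] turn [-0.19 -0.25 -0.75] F [ 0.2 -0.5 -0.9] open 0.1
```

Request:
{"name": "apply_moves", "arguments": {"moves": [[[-0.0015,0.001,0.012,-0.2,-0.2,-0.7,1],[0,0,0.008,0,0,0,1],[0,0,0,0,0,0,1]]]}}

```text
time: 21.65
eef_pos: [0.5676, -0.359, 0.2037]
tcp_rot: [0.685, 0.729, 0.0, 0.002]
contact_force: [-0.3, 0.1, -1.9]
opening: 0.101
```

```bash
python3 -c "
from h import *
go((.5658,-.3583,.145),93.5)
a=snap('top','t8.png');b=snap('scene','s8.png')
cv2.imwrite('pics/c10.png',np.hstack([cv2.resize(a[215:305,470:590],(400,300),interpolation=2),cv2.resize(b[100:190,220:340],(400,300),interpolation=2)]))"
```

```text
t 21.65 pos [ 0.5676 -0.359   0.2037] shift [ 0.0009 -0.0019  0.0587] turn [0.17 0.1  0.06] F [-0.3  0.1 -1.9] open 0.101
```

View pics/c10.png

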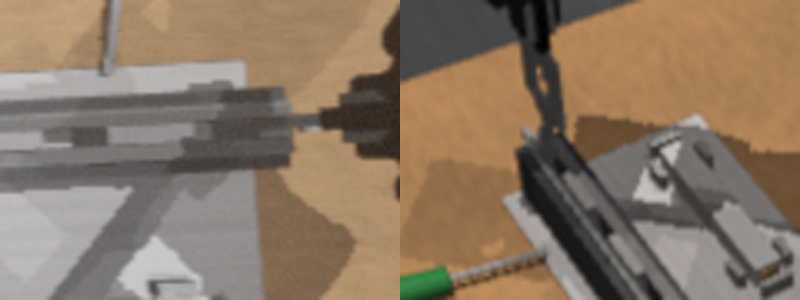

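Request:
{"name": "apply_moves", "arguments": {"moves": [[[0.001,-0.003,0.006,0,0,0,1],[0,-0.001,0.008,0,0,0,1],[0,0,0.006,0,0,0,1],[0,0,0,0,0,0,1]]]}}

```text
time: 22.15
eef_pos: [0.5641, -0.3585, 0.1851]
tcp_rot: [0.685, 0.729, 0.001, 0.004]
contact_force: [-0.1, 0.0, -2.4]
opening: 0.104
```

```bash
python3 -c "
from h import *
go((.5658,-.3583,.145),93.5)"
```

```text
t 22.15 pos [ 0.5641 -0.3585  0.1851] shift [0.0003 0.0014 0.0401] turn [0.35 0.28 0.09] F [-0.1  0.  -2.4] open 0.104
```

Request:
{"name": "apply_moves", "arguments": {"moves": [[[0,0.002,0.008,0.3,0.2,0,1],[0,0,0.006,0,0,0,1],[0,0,0.006,0,0,0,1],[0,0,0,0,0,0,1]]]}}

```text
time: 22.55
eef_pos: [0.5666, -0.3582, 0.1635]
tcp_rot: [0.685, 0.729, 0.0, 0.0]
contact_force: [0.1, 0.0, -1.9]
opening: 0.105
```

```bash
python3 -c "
from h import *
go((.5658,-.3583,.145),93.5)"
```

```text
t 22.55 pos [ 0.5666 -0.3582  0.1635] shift [-0.0001 -0.0008  0.0185] turn [0.04 0.03 0.09] F [ 0.1  0.  -1.9] open 0.105
```

Sliding freely; continue to the seat.

Request:
{"name": "apply_moves", "arguments": {"moves": [[[0,-0.001,0.007,0,0,0,1],[0,0,0.006,0,0,0,1],[0,0,0.006,0,0,0,1],[0,0,0.002,0,0,0,1],[0,0,0.002,0,0,0,1]]]}}

```text
time: 23.05
eef_pos: [0.5667, -0.3593, 0.1467]
tcp_rot: [0.685, 0.729, 0.0, 0.001]
contact_force: [-2.9, 2.8, 4.9]
opening: 0.106
```

```bash
python3 -c "
from h import *
go((.5658,-.3583,.145),93.5)"
```

```text
t 23.05 pos [ 0.5667 -0.3593  0.1467] shift [ 0.0011 -0.0009  0.0017] turn [0.13 0.11 0.08] F [-2.9  2.8  4.9] open 0.106
```

Request:
{"name": "apply_moves", "arguments": {"moves": [[[0.001,-0.001,0.004,0,0,0,1],[0,0,0.004,0,0,0,1],[0,0,0.004,0,0,0,1]]]}}

```text
time: 23.35
eef_pos: [0.5669, -0.3593, 0.1467]
tcp_rot: [0.685, 0.729, 0.0, 0.002]
contact_force: [-4.7, 3.7, 12.2]
opening: 0.109
```

```bash
python3 -c "
from h import *
go((.5658,-.3583,.145),93.5)"
```

```text
t 23.35 pos [ 0.5669 -0.3593  0.1467] shift [ 0.0011 -0.001   0.0017] turn [0.17 0.16 0.08] F [-4.7  3.7 12.2] open 0.109
```

Request:
{"name": "apply_moves", "arguments": {"moves": [[[0,0,-0.001,0,0,0,0.5],[0,0,0,0,0,0,-0.2],[0,0,0,0,0,0,-0.2],[0,0,0,0,0,0,-0.2],[0,0,-0.03,0,0,0,-0.2],[0,0,-0.045,0,0,0,-0.2],[0,0,-0.035,0,0,0,-0.2],[0,0,0,0,0,0,-0.2]]]}}

```text
time: 24.15
eef_pos: [0.5662, -0.3593, 0.2585]
tcp_rot: [0.685, 0.729, -0.0, 0.001]
contact_force: [-0.8, -0.1, 0.4]
opening: 0.597
```

```bash
python3 -c "
from h import *
go((.518,.3044,.25),82)
a=snap('top','t9.png');b=snap('scene','s9.png')
cv2.imwrite('pics/c11.png',np.hstack([cv2.resize(a[215:335,430:590],(400,300),interpolation=2),cv2.resize(b[100:220,230:390],(400,300),interpolation=2)]))"
```

```text
t 24.15 pos [ 0.5662 -0.3593  0.2585] shift [ 0.6654 -0.0068  0.0072] turn [ 0.09  0.1  11.56] F [-0.8 -0.1  0.4] open 0.597
```

View pics/c11.png

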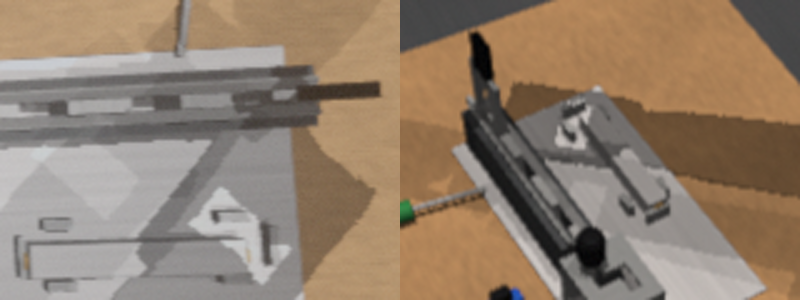

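Request:
{"name": "apply_moves", "arguments": {"moves": [[[0.03,0,0,0,0,0,-0.2],[0.048,0,0,0,0,0,-0.2],[0.048,0,0,0,0,0,-0.2],[0.048,0,0,0,0,0,-0.2],[0.048,0,0,0,0,0,-0.2],[0.048,0,0,0,0,0,-0.2],[0.048,0,0,0,0,0,-0.2],[0.048,0,0,0,0,0,-0.2],[0.048,0,0,0,0,0,-0.2],[0.048,0,0,0,0,0,-0.2],[0.048,0,0,0,0,0,-0.2],[0.048,0,0,0,0,0,-0.2]]]}}

```text
time: 25.45
eef_pos: [0.5167, 0.2148, 0.2249]
tcp_rot: [0.69, 0.724, -0.012, -0.025]
contact_force: [1.0, 0.4, -0.4]
opening: 0.602
```

```bash
python3 -c "
from h import *
go((.518,.3044,.25),82)"
```

```text
t 25.45 pos [0.5167 0.2148 0.2249] shift [ 0.0899  0.0043 -0.0236] turn [-3.07 -0.8  10.76] F [ 1.   0.4 -0.4] open 0.602
```

Request:
{"name": "apply_moves", "arguments": {"moves": [[[0.03,0,-0.01,-1.5,-0.4,5.4,-0.2],[0.03,0,0,-1.5,-0.4,5.4,-0.2],[0.02,0,0,0,0,0,-0.2],[0.0,0,0,0,0,0,-0.2],[0,0,0,0,0,0,-0.2]]]}}

```text
time: 25.95
eef_pos: [0.5117, 0.3018, 0.221]
tcp_rot: [0.754, 0.656, -0.01, -0.004]
contact_force: [-0.1, -0.3, 1.0]
opening: 0.603
```

```bash
python3 -c "
from h import *
go((.518,.3044,.2),82)"
```

```text
t 25.95 pos [0.5117 0.3018 0.221 ] shift [0.0037 0.0063 0.0209] turn [-1.14  0.57  0.07] F [-0.1 -0.3  1. ] open 0.603
```

Request:
{"name": "apply_moves", "arguments": {"moves": [[[0.003,0.004,0.015,-1.1,0.6,0,-0.2],[0,0,0.015,0,0,0,-0.2],[0,0,0.012,0,0,0,-0.2],[0,0,0,0,0,0,-0.2],[0,0,0,0,0,0,-0.2]]]}}

```text
time: 26.45
eef_pos: [0.5142, 0.2991, 0.172]
tcp_rot: [0.756, 0.655, -0.004, -0.002]
contact_force: [-0.0, 0.0, 0.2]
opening: 0.599
```

```bash
python3 -c "
from h import *
go((.518,.3044,.14),82)"
```

```text
t 26.45 pos [0.5142 0.2991 0.172 ] shift [0.0059 0.0032 0.032 ] turn [-0.46  0.26 -0.18] F [-0.   0.   0.2] open 0.599
```

Request:
{"name": "apply_moves", "arguments": {"moves": [[[0.007,0.003,0.012,-0.5,0.3,-0.2,-0.2],[0,0.001,0.012,0,0,0,-0.2],[0,0,0.006,0,0,0,-0.2],[0,0,0,0,0,0,-0.2]]]}}

```text
time: 26.85
eef_pos: [0.5207, 0.3048, 0.1427]
tcp_rot: [0.755, 0.656, 0.002, 0.001]
contact_force: [-0.4, 0.6, 0.4]
opening: 0.602
```

```bash
python3 -c "
from h import *
go((.518,.3044,.1412),82)"
```

```text
t 26.85 pos [0.5207 0.3048 0.1427] shift [-0.0008 -0.0026  0.0015] turn [ 0.2  -0.1  -0.05] F [-0.4  0.6  0.4] open 0.602
```

Request:
{"name": "apply_moves", "arguments": {"moves": [[[-0.001,-0.004,0.001,0.2,0,0,0.3],[0,0,0,0,0,0,0.6],[0,0,0,0,0,0,1],[0,0,0,0,0,0,1],[0,0,0,0,0,0,1],[0,0,0,0,0,0,1]]], "force": 50}}

```text
time: 27.45
eef_pos: [0.5166, 0.3043, 0.1428]
tcp_rot: [0.755, 0.656, 0.001, -0.0]
contact_force: [0.7, -1.1, -1.8]
opening: 0.11
```

```bash
python3 -c "
from h import *
go((.518,.3044,.171),82)"
```

```text
t 27.45 pos [0.5166 0.3043 0.1428] shift [ 0.0004  0.0014 -0.0282] turn [ 0.08 -0.15 -0.05] F [ 0.7 -1.1 -1.8] open 0.11
```

Request:
{"name": "apply_moves", "arguments": {"moves": [[[0,0,-0.01,0,0,0,1],[0,0,-0.01,0,0,0,1],[0,0,-0.008,0,0,0,1],[0,0,0,0,0,0,1]]], "force": 80}}

```text
time: 27.85
eef_pos: [0.5163, 0.3039, 0.1725]
tcp_rot: [0.755, 0.656, 0.001, -0.0]
contact_force: [0.0, -0.3, -1.8]
opening: 0.103
```

```bash
python3 -c "
from h import *
go((.5168,.3043,.1728),82)"
```

```text
t 27.85 pos [0.5163 0.3039 0.1725] shift [ 0.0004  0.0004 -0.0003] turn [ 0.03 -0.09 -0.05] F [ 0.  -0.3 -1.8] open 0.103
```

Request:
{"name": "apply_moves", "arguments": {"moves": [[[0,0.006,0,0,0,0,1],[0,0.008,0,0,0,0,1],[0,0.01,0,0,0,0,1]]]}}

```text
time: 28.15
eef_pos: [0.5405, 0.3006, 0.1727]
tcp_rot: [0.755, 0.656, 0.001, -0.001]
contact_force: [-1.0, -0.4, -2.7]
opening: 0.104
```

```bash
python3 -c "
from h import *
go((.5168,.3043,.1728),82)"
```

```text
t 28.15 pos [0.5405 0.3006 0.1727] shift [ 0.0003 -0.0239 -0.0001] turn [ 0.   -0.09  0.02] F [-1.  -0.4 -2.7] open 0.104
```

Request:
{"name": "apply_moves", "arguments": {"moves": [[[0,0.015,0,0,0,0,1],[0,0.012,-0.01,0,0,0,1],[0,0,-0.035,0,0,0,1],[0,0,-0.04,0,0,0,1],[0,0,-0.035,0,0,-4,1],[-0.02,0,0,0,0,-4,1],[-0.035,0,0,0,0,-3,1],[-0.045,0,0,0,0,0,1],[-0.045,0,0,0,0,0,1],[-0.045,0,0,0,0,0,1],[-0.045,0,0,0,0,0,1],[-0.045,0,0,0,0,0,1]]]}}

```text
time: 29.35
eef_pos: [0.5897, 0.0085, 0.2912]
tcp_rot: [0.683, 0.73, -0.002, -0.002]
contact_force: [0.4, 0.5, -2.6]
opening: 0.101
```

```bash
python3 -c "
from h import *
go((.5605,-.2785,.28),93.5)"
```

```text
t 29.35 pos [0.5897 0.0085 0.2912] shift [-0.2844 -0.0481  0.0113] turn [-0.27 -0.02  0.31] F [ 0.4  0.5 -2.6] open 0.101
```

Request:
{"name": "apply_moves", "arguments": {"moves": [[[-0.04,-0.008,0,0,0,0,1],[-0.045,-0.008,0,0,0,0,1],[-0.045,-0.008,0,0,0,0,1],[-0.045,-0.008,0,0,0,0,1],[-0.045,-0.008,0,0,0,0,1],[-0.035,-0.006,0,0,0,0,1],[-0.01,0,0.02,0,0,0,1],[0,0,0.02,0,0,0,1],[0,0,0.02,0,0,0,1],[0,0,0,0,0,0,1],[0,0,0,0,0,0,1]]]}}

```text
time: 30.45
eef_pos: [0.5599, -0.2874, 0.2256]
tcp_rot: [0.689, 0.725, -0.003, -0.002]
contact_force: [0.5, -0.1, -3.1]
opening: 0.103
```

```bash
python3 -c "
from h import *
go((.5605,-.2785,.2),93.5)"
```

```text
t 30.45 pos [ 0.5599 -0.2874  0.2256] shift [0.0089 0.0013 0.0256] turn [-0.4   0.07 -0.61] F [ 0.5 -0.1 -3.1] open 0.103
```

Request:
{"name": "apply_moves", "arguments": {"moves": [[[0.01,0.001,0.01,-0.4,0,-0.6,1],[0,0,0.008,0,0,0,1],[0,0,0,0,0,0,1],[0,0,0,0,0,0,1]]]}}

```text
time: 30.85
eef_pos: [0.5619, -0.2764, 0.209]
tcp_rot: [0.684, 0.729, 0.0, 0.003]
contact_force: [0.3, -0.1, -2.7]
opening: 0.108
```

```bash
python3 -c "
from h import *
go((.5605,-.2785,.19),93.5)"
```

```text
t 30.85 pos [ 0.5619 -0.2764  0.209 ] shift [-0.0019 -0.0016  0.019 ] turn [0.22 0.2  0.13] F [ 0.3 -0.1 -2.7] open 0.108
```

Request:
{"name": "apply_moves", "arguments": {"moves": [[[-0.003,-0.003,0.008,0.2,0.2,0,1],[0,0,0.008,0,0,0,1],[0,0,0.006,0,0,0,1],[0,0,0,0,0,0,1]]]}}

```text
time: 31.25
eef_pos: [0.5593, -0.2801, 0.1863]
tcp_rot: [0.684, 0.729, 0.0, 0.001]
contact_force: [0.2, 0.0, -2.8]
opening: 0.102
```

```bash
python3 -c "
from h import *
go((.5605,-.2785,.147),93.5)"
```

```text
t 31.25 pos [ 0.5593 -0.2801  0.1863] shift [0.0016 0.0013 0.0393] turn [0.08 0.06 0.16] F [ 0.2  0.  -2.8] open 0.102
```

Request:
{"name": "apply_moves", "arguments": {"moves": [[[0.002,0.001,0.008,0,0,0,1],[0,0,0.006,0,0,0,1],[0,0,0.006,0,0,0,1],[0,0,0,0,0,0,1]]]}}

```text
time: 31.65
eef_pos: [0.5601, -0.2779, 0.1641]
tcp_rot: [0.684, 0.729, 0.0, 0.001]
contact_force: [-0.3, -0.3, -2.8]
opening: 0.105
```

```bash
python3 -c "
from h import *
go((.5605,-.2785,.147),93.5)"
```

```text
t 31.65 pos [ 0.5601 -0.2779  0.1641] shift [-0.0006  0.0003  0.0171] turn [0.06 0.04 0.15] F [-0.3 -0.3 -2.8] open 0.105
```

Request:
{"name": "apply_moves", "arguments": {"moves": [[[0,0,0.007,0,0,0,1],[0,0,0.006,0,0,0,1],[0,0,0.004,0,0,0,1],[0,0,0.004,0,0,0,1],[0,0,0.004,0,0,0,1],[0,0,0.004,0,0,0,1]]]}}

```text
time: 32.25
eef_pos: [0.5618, -0.2787, 0.148]
tcp_rot: [0.684, 0.729, -0.0, 0.0]
contact_force: [-5.3, 4.1, 11.4]
opening: 0.106
```

```bash
python3 -c "
from h import *
go((.5605,-.2785,.147),93.5)"
```

```text
t 32.25 pos [ 0.5618 -0.2787  0.148 ] shift [ 0.0003 -0.0012  0.001 ] turn [0.   0.04 0.18] F [-5.3  4.1 11.4] open 0.106
```

Request:
{"name": "apply_moves", "arguments": {"moves": [[[0,0,-0.001,0,0,0,0.5],[0,0,0,0,0,0,-0.2],[0,0,0,0,0,0,-0.2],[0,0,0,0,0,0,-0.2],[0,0,-0.03,0,0,0,-0.2],[0,0,-0.045,0,0,0,-0.2],[0,0,-0.04,0,0,0,-0.2],[0.02,0,0,0,0,0,-0.5],[0.04,0,0,0,0,0,-0.5],[0.045,0,0,0,0,0,-0.5],[0.045,0,0,0,0,0,-0.5],[0.02,0,0,0,0,0,-0.5]]]}}

```text
time: 33.45
eef_pos: [0.5509, -0.1066, 0.2656]
tcp_rot: [0.687, 0.727, 0.0, 0.001]
contact_force: [0.4, 0.2, 0.6]
opening: 0.75
```

```bash
python3 -c "
from h import *
go((.5633,-.1175,.17),93.5)
a=snap('top','t10.png');b=snap('scene','s10.png')
cv2.imwrite('pics/c12.png',np.hstack([cv2.resize(a[215:335,400:560],(400,300),interpolation=2),cv2.resize(b[90:210,230:390],(400,300),interpolation=2)]))"
```

```text
t 33.45 pos [ 0.5509 -0.1066  0.2656] shift [-0.0115  0.0116  0.0956] turn [ 0.12  0.07 -0.25] F [0.4 0.2 0.6] open 0.75
```

View pics/c12.png

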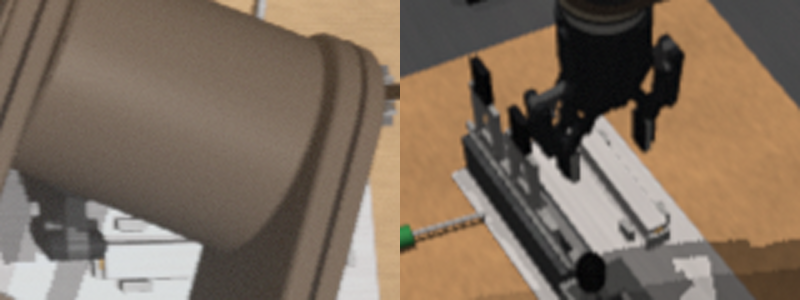

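Request:
{"name": "apply_moves", "arguments": {"moves": [[[-0.012,0.012,0.02,0,0,-0.2,-0.5],[0,-0.002,0.03,0,0,0,-0.5],[0,-0.002,0.03,0,0,0,-0.5],[0,0,0,0,0,0,-0.5],[0,0,0,0,0,0,-0.5]]]}}

```text
time: 34.05
eef_pos: [0.5611, -0.1211, 0.183]
tcp_rot: [0.685, 0.729, -0.0, 0.003]
contact_force: [0.4, 0.1, 0.9]
opening: 0.749
```

```bash
python3 -c "
from h import *
go((.5633,-.1165,.09),93.5)"
```

```text
t 34.05 pos [ 0.5611 -0.1211  0.183 ] shift [0.0049 0.0022 0.093 ] turn [0.22 0.25 0.07] F [0.4 0.1 0.9] open 0.749
```

Request:
{"name": "apply_moves", "arguments": {"moves": [[[0.005,0.001,0.02,0,0.2,0,-0.5],[0,-0.002,0.03,0,0,0,-0.5],[0,-0.002,0.02,0,0,0,-0.5],[0,0,0,0,0,0,-0.5],[0,0,0,0,0,0,-0.5]]]}}

```text
time: 34.55
eef_pos: [0.5641, -0.1207, 0.1207]
tcp_rot: [0.685, 0.728, 0.004, 0.009]
contact_force: [0.3, -0.3, 0.4]
opening: 0.752
```

```bash
python3 -c "
from h import *
go((.5633,-.1165,.09),93.5)"
```

```text
t 34.55 pos [ 0.5641 -0.1207  0.1207] shift [ 0.0045 -0.0011  0.0307] turn [ 1.01  0.46 -0.05] F [ 0.3 -0.3  0.4] open 0.752
```

Request:
{"name": "apply_moves", "arguments": {"moves": [[[0.007,-0.003,0.016,1.0,0.5,0,-0.5],[0,-0.002,0.012,0,0,0,-0.5],[0,0,0,0,0,0,-0.5],[0,0,0,0,0,0,-0.5]]]}}

```text
time: 34.95
eef_pos: [0.5617, -0.1147, 0.0952]
tcp_rot: [0.685, 0.728, 0.001, 0.003]
contact_force: [0.6, -1.1, -0.7]
opening: 0.747
```

```bash
python3 -c "
from h import *
go((.5633,-.1165,.09),93.5)"
```

```text
t 34.95 pos [ 0.5617 -0.1147  0.0952] shift [-0.0018  0.0015  0.0052] turn [ 0.34  0.11 -0.05] F [ 0.6 -1.1 -0.7] open 0.747
```

Request:
{"name": "apply_moves", "arguments": {"moves": [[[-0.002,0.002,0.004,0.3,0,0,-0.5],[0,0,0,0,0,0,0.3],[0,0,0,0,0,0,0.8],[0,0,0,0,0,0,0.8],[0,0,0,0,0,0,0.8],[0,0,0,0,0,0,0.8]]], "force": 30}}

```text
time: 35.55
eef_pos: [0.5634, -0.1171, 0.092]
tcp_rot: [0.685, 0.728, -0.001, 0.0]
contact_force: [0.1, 0.1, -0.0]
opening: 0.336
```

```bash
python3 -c "
from h import *
fx((.5362,-.0795))"
```

```text
t 35.55 fixture dx 24.8 dy -39.2 z 0.092 F [ 0.1  0.1 -0. ] open 0.336
```

Request:
{"name": "apply_moves", "arguments": {"moves": [[[0.008,0,0,0,0,0,0.8],[0.007,0,0,0,0,0,0.8],[0.006,0,0,0,0,0,0.8],[0,0,0,0,0,0,0.8]]]}}

```text
time: 35.95
eef_pos: [0.5621, -0.0957, 0.0919]
tcp_rot: [0.685, 0.728, -0.002, 0.001]
contact_force: [-1.2, -1.0, 0.2]
opening: 0.337
```

```bash
python3 -c "
from h import *
fx((.5362,-.0795))"
```

```text
t 35.95 fixture dx 24.8 dy -17.8 z 0.0919 F [-1.2 -1.   0.2] open 0.337
```

Request:
{"name": "apply_moves", "arguments": {"moves": [[[-0.0015,-0.004,0,0,0,0,0.8],[0,-0.008,0,0,0,0,0.8],[0,-0.008,0,0,0,0,0.8],[0,-0.006,0,0,0,0,0.8],[0,0,0,0,0,0,0.8]]]}}

```text
time: 36.45
eef_pos: [0.5369, -0.0975, 0.092]
tcp_rot: [0.685, 0.728, 0.002, 0.004]
contact_force: [6.3, 0.6, -4.9]
opening: 0.339
```

```bash
python3 -c "
from h import *
fx((.5362,-.0795))"
```

```text
t 36.45 fixture dx -0.4 dy -18.0 z 0.092 F [ 6.3  0.6 -4.9] open 0.339
```

Request:
{"name": "apply_moves", "arguments": {"moves": [[[0.008,0.001,0,0,0,0,0.8],[0.007,0,0,0,0,0,0.8],[0.006,0,0,0,0,0,0.8],[0.004,0,0,0,0,0,0.8],[0.003,0,0,0,0,0,0.8]]]}}

```text
time: 36.95
eef_pos: [0.536, -0.0786, 0.0919]
tcp_rot: [0.684, 0.73, -0.006, 0.014]
contact_force: [3.5, -12.7, -5.5]
opening: 0.34
```

```bash
python3 -c "
from h import *
fx((.5362,-.0795))"
```

```text
t 36.95 fixture dx -0.2 dy 0.9 z 0.0919 F [  3.5 -12.7  -5.5] open 0.34
```

Request:
{"name": "apply_moves", "arguments": {"moves": [[[0,0,0,0,0,0,0.8],[0,0,0,0,0,0,-0.5],[0,0,0,0,0,0,-0.5],[0,0,0,0,0,0,-0.5],[0,0,-0.03,0,0,0,-0.5],[0,0,-0.045,0,0,0,-0.5],[0,0,-0.045,0,0,0,-0.5],[0.04,0,0,0,0,0,-0.5],[0.045,0,0,0,0,0,-0.5],[0.045,0,0,0,0,0,-0.5],[0.03,0,0,0,0,0,-0.5],[0,0,0,0,0,0,-0.5]]]}}

```text
time: 38.15
eef_pos: [0.5212, 0.0933, 0.2151]
tcp_rot: [0.685, 0.729, -0.005, 0.01]
contact_force: [0.5, -0.7, 0.3]
opening: 0.746
```

```bash
python3 - <<'E'
from h import *
fx((.5362,-.0795))
a=snap('top','t11.png');b=snap('scene','s11.png')
im=a.max(2);x,y=384,268;w=im[y-14:y+14,x-14:x+14]
T,m=cv2.threshold(w,0,255,cv2.THRESH_BINARY_INV|cv2.THRESH_OTSU)
n,l,s,c=cv2.connectedComponentsWithStats(m);k=1+np.argmax(s[1:,4]);print(T,s[k],c[k]+[x-14,y-14],'start was 383.25 269.15')
cv2.imwrite('pics/c13.png',np.hstack([cv2.resize(a[215:365,360:560],(400,300),interpolation=2),cv2.resize(b[90:240,210:410],(400,300),interpolation=2)]))
E
```

```text
t 38.15 fixture dx -4.4 dy 173.4 z 0.2151 F [ 0.5 -0.7  0.3] open 0.746
139.0 [  3   6  19  19 276] [382.36956522 269.19202899] start was 383.25 269.15
```

View pics/c13.png

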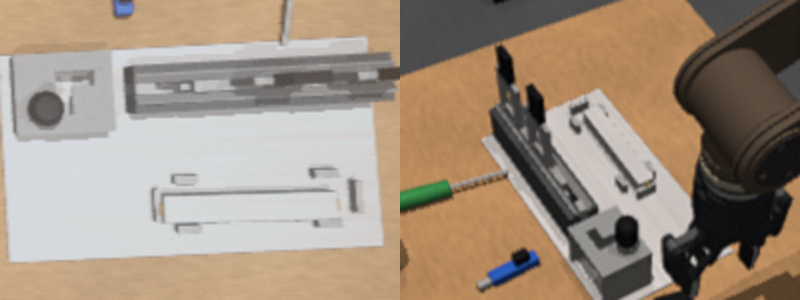

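```bash
python3 - <<'E'
from h import *
for f in('t6','t9','t11'):
    im=cv2.imread(f'pics/{f}.png');cv2.imwrite('pics/x.png',im)
a=cv2.imread('pics/t6.png')[285:335,425:555];b=cv2.imread('pics/t11.png')[285:335,425:555]
s=cv2.imread('pics/s11.png')[130:200,285:350];s0=cv2.imread('pics/s6.png')[130:200,285:350]
r=lambda i,w,h:cv2.resize(i,(w,h),interpolation=2)
cv2.imwrite('pics/c14.png',np.vstack([r(a,600,231),r(b,600,231)]) )
z=np.vstack([r(s0,200,231)[:231],r(s,200,231)])
cv2.imwrite('pics/c14.png',np.hstack([cv2.imread('pics/c14.png'),z]))
E
```

```text
(no output)
```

View pics/c14.png

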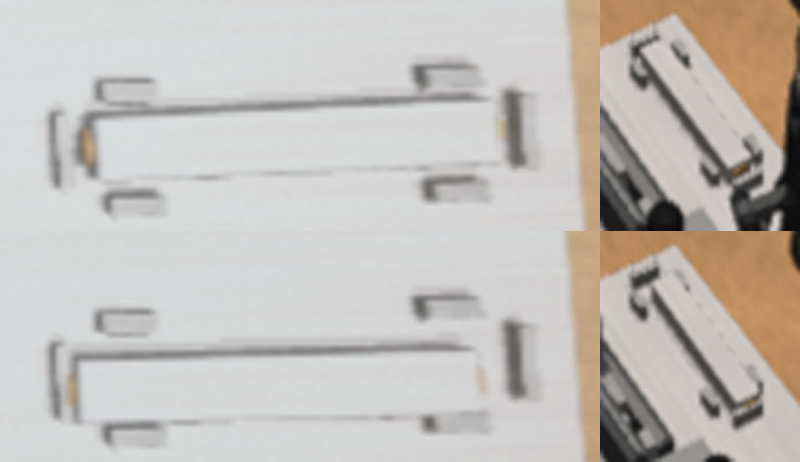

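```bash
python3 - <<'E'
from h import *
sc=600/130;f=lambda x,y,z:onz('top',425+x/sc,285+(y)/sc*1.0,z)[:2]
c,n=np.cos(.061),np.sin(.061)
F=lambda d:np.round(1e3*np.array([c*d[0]+n*d[1],-n*d[0]+c*d[1]]),1)
# stops inner and lips centre (top faces, z=.023)
lips=[f(125,80,.023),f(447,66,.023),f(133,195,.023),f(452,182,.023)]
C=np.mean(lips,0);print('cradle',C,[F(l-C) for l in lips])
for nm,q in(('before',[(97,113),(497,98),(500,163),(100,180)]),('now',[(79,124),(476,116),(484,184),(80,192)])):
    P=np.array([f(x,y,.031) for x,y in q]);m=P.mean(0);print(nm,'centre',F(m-C),'len',np.linalg.norm(P[1]-P[0]),np.linalg.norm(P[2]-P[3]),'wid',np.linalg.norm(P[0]-P[3]),np.linalg.norm(P[1]-P[2]),'ang',np.degrees(np.arctan2(*(-(P[0]-P[1]))[[0,1]]*[1,-1]))-3.5,[F(p-C) for p in P])
E
```

```text
cradle [ 0.45454831 -0.28216298] [array([23.5, 64.2]), array([ 22.9, -65. ]), array([-22.9,  64.2]), array([-23.5, -63.4])]
before centre [-2.3 -0.9] len 0.1587970884648862 0.15853625806291421 wid 0.02674619393125291 0.025773943942768357 ang -0.5698757549324296 [array([11.6, 78.2]), array([ 10. , -80.6]), array([-15.7, -79.8]), array([-15.2,  78.8])]
now centre [-8.1  7. ] len 0.15750207770945923 0.1599378668403767 wid 0.027129470055502366 0.027034638052699945 ang -1.5524712505421099 [array([ 7.5, 85.6]), array([  3.3, -71.8]), array([-23.7, -72.8]), array([-19.6,  87.1])]
```

```bash
python3 - <<'E'
from h import *
snap('top','t12.png');snap('scene','s12.png')
def stub(f,x,y,r):
    im=cv2.imread(f'pics/{f}.png')[y-r:y+r,x-r:x+r].astype(float)
    s=np.clip(im[:,:,2]-im[:,:,0]-30,0,None);n=s.sum();Y,X=np.mgrid[:2*r,:2*r];return (X*s).sum()/n+x-r,(Y*s).sum()/n+y-r,n,(s>0).sum()
for t,s,a,b in(('t6','s6',(444,317),(333,171)),('t12','s12',(440,319),(334,182))):
    p=stub(t,*a,6);q=stub(s,*b,7);print(p,q,tri(p[:2],q[:2]))
print(stub('t6',533,313,5),stub('t12',529,317,5))
E
```

```text
(np.float64(443.7392857142857), np.float64(316.38214285714287), np.float64(280.0), np.int64(18)) (np.float64(337.62164662349676), np.float64(165.53654024051804), np.float64(1081.0), np.int64(22)) (array([ 0.45138558, -0.17669384,  0.11449557]), np.float64(0.014797776665351413))
(np.float64(440.0687022900763), np.float64(319.3358778625954), np.float64(131.0), np.int64(9)) (np.float64(333.1290322580645), np.float64(181.49462365591398), np.float64(93.0), np.int64(5)) (array([ 0.44357386, -0.19349357,  0.02817503]), np.float64(0.0020328068539105))
(np.float64(533.0), np.float64(312.1875), np.float64(16.0), np.int64(3)) (np.float64(529.0), np.float64(317.375), np.float64(8.0), np.int64(2))
```

```bash
python3 - <<'E'
from h import *
def stub(f,x,y,r):
    im=cv2.imread(f'pics/{f}.png')[y-r:y+r+1,x-r:x+r+1].astype(float)
    s=np.clip(im[:,:,2]-im[:,:,0]-20,0,None);n=s.sum();Y,X=np.mgrid[:2*r+1,:2*r+1];return (X*s).sum()/n+x-r,(Y*s).sum()/n+y-r,n,(s>0).sum()
for t,s,a,b in(('t6','s6',(444,316),(330,181)),('t12','s12',(440,319),(333,181))):
    p=stub(t,*a,5);q=stub(s,*b,4);print(np.round(p,1),np.round(q,1),tri(p[:2],q[:2]))
# grey-level profiles across the +y end, predicted corner pixels for a flat rail in the -x/+y corner of the cradle
C=np.array([.4525,-.2822]);ax=np.array([.998,.061]);ay=np.array([-.061,.998])
for nm,dx,dy,f in(('before',0,-1,'s6'),('now',-6,7,'s12')):
    for (i,j) in((13,80),(-13,80),(13,-80),(-13,-80)):
        p=C+ax*(dx+i)/1e3+ay*(dy+j)/1e3;print(nm,(i,j),np.round(proj('scene',[*p,.031]),1),np.round(proj('top',[*p,.031]),1))
g=cv2.imread('pics/s12.png',0);print(g[174:190,324:342]);g=cv2.imread('pics/s6.png',0);print(g[174:190,322:340])
E
```

```text
[443.8 316.4 472.   21. ] [330. 181. 378.  17.] (array([ 0.44893299, -0.2011399 ,  0.02532227]), np.float64(0.002547211707517899))
[440.2 319.3 248.   14. ] [333.1 181.6 159.   11. ] (array([ 0.443498  , -0.19382362,  0.0274883 ]), np.float64(0.0019056464538538776))
before (13, 80) [326.5 180.8] [445.5 309.9]
before (-13, 80) [334.5 177.1] [446.5 324. ]
before (13, -80) [297.5 144.4] [532.8 305.7]
before (-13, -80) [305.3 141.1] [533.9 319.9]
now (13, 80) [329.9 181.9] [441.4 313.3]
now (-13, 80) [337.9 178.1] [442.4 327.4]
now (13, -80) [300.7 145.4] [528.7 309.2]
now (-13, -80) [308.5 142. ] [529.8 323.4]
[[184 198 196 195 196 196 196 196 196 179 158 157 168 185 198 198 198 198]
 [146 188 198 196 196 195 197 197 197 195 179 162 142 149 187 199 198 197]
 [ 95 159 194 198 197 196 196 197 196 197 200 182 119 103 177 198 199 196]
 [ 73 113 176 197 198 196 196 197 197 198 201 197 132 103 178 197 197 197]
 [ 69  78 135 186 198 199 197 199 198 198 198 191 136 105 177 196 196 196]
 [ 79  69  84 149 190 200 199 200 196 188 169 149 108 127 184 197 196 195]
 [103  74  71  97 159 195 197 187 1
[... 1216 characters left out ...]
150 132 141 168 194 199]
 [165 113  76  73  89  89  90 103  87  64  65  98 173 163 164 159 188 197]
 [134  99  75  72  75  76  83  79  69  84 127 141 171 153 136 121 181 198]
 [ 70  72  89  80  76  75  78  88 120 138 170 153 138 105  70  80 176 198]
 [ 53  76 128 110  83  77 117 139 163 149 139 106  76  62  54  78 176 198]
 [ 64  84 155 150 113  98 129 142 138 104  78  65  58  60  65 101 178 197]
 [130 140 177 184 165 148  98  85  76  63  60  61  69  92 127 156 189 197]
 [188 190 196 200 198 175 102  57  50  47  58  89 129 160 183 194 195 179]
 [201 200 199 199 197 155  83  42  35  34  50 107 178 198 183 170 162 131]
 [201 201 200 198 184 120  56  38  38  34  39  95 164 168 135 109  92  84]]
```

```bash
python3 - <<'E'
from h import *
a=cv2.imread('pics/s6.png',0).astype(np.float32);b=cv2.imread('pics/s12.png',0).astype(np.float32)
# dark +x side of the rail: centre column of dark run per row, far half
for y in range(146,178,4):
    o=[]
    for g in(a,b):
        r=g[y,295:330];o.append((int(np.argmin(np.gradient(-cv2.GaussianBlur(r[None],(3,1),0)[0])))+295,[int(v) for v in r[:30:1]]))
    e=[297.5+(326.5-297.5)*(y-144.4)/(180.8-144.4),300.7+(329.9-300.7)*(y-145.4)/(181.9-145.4)]
    print(y,'predicted top edge before/now',np.round(e,1),'seen rise at',[q[0] for q in o])
E
```

```text
146 predicted top edge before/now [298.8 301.2] seen rise at [299, 298]
150 predicted top edge before/now [302.  304.4] seen rise at [302, 305]
154 predicted top edge before/now [305.1 307.6] seen rise at [305, 300]
158 predicted top edge before/now [308.3 310.8] seen rise at [308, 311]
162 predicted top edge before/now [311.5 314. ] seen rise at [311, 314]
166 predicted top edge before/now [314.7 317.2] seen rise at [315, 317]
170 predicted top edge before/now [317.9 320.4] seen rise at [318, 320]
174 predicted top edge before/now [321.1 323.6] seen rise at [321, 323]
```

```bash
python3 -c "
from h import *
fx((.5362,-.0795));print(ctrl.sign_off())"
```

```text
t 38.35 fixture dx -3.8 dy 169.3 z 0.2148 F [-0.3 -0.5  0.7] open 0.751
the job is handed in; nothing more can be done
None
```

The job is handed in at 38 s; no verdict is reported. I worked the lever to LOAD, laid the rail in the cradle, moved both hung gauges from the hook board into gaps 1 and 2, and brought the lever back to LOCKED. The middle stud was empty.

- **Lever:** at LOAD, the picture gave about 0.036 m of travel and the gripper 0.038–0.039 m. I therefore pushed the lever a second time, up to a 27 N stop. At the end its knob was within about 1 px (about 2 mm) of where it stood at the start.
- **Gauges:** both stopped firmly at their expected height under about 12 N of pressing. The last pictures show them upright in their gaps.
- **Rail:** it was knocked after I placed it and before the second gauge went in, and I left it there. It now lies about 6 mm across and 7 mm along from the cradle's centre, inside the 10 and 14 mm limits. Its top edge in the scene picture matched that of a flat rail at that spot, except at two rows where the edge finder disagreed. The rail end I could measure was within 2 mm of its earlier height.
- **Disagreement:** from the top camera the rail read 8 mm across, which I put down to that view's 2 mm bias.
- **Bystanders:** I did not measure them after the moves. The ones visible in the last pictures looked unmoved.

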